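Spring-clamp a glue block into a frame corner

ROBOT

A 6-joint arm with a two-finger parallel gripper is mounted at the origin on the work surface. World frame = base frame: x ahead of the robot, y to its left, z up, the work surface at z = 0. Lengths are in m, angles in rad, forces in N, time in s.
With the tool pointing down it reaches from about 0.425 to 0.95 m from the base axis. Payload 3.5 kg.
Tool frame: the origin (TCP) lies midway between the tips of the shut fingers; the grasp point (between the pads) lies bot.hold_point_z behind it (bot.hold_point_z is the distance from the TCP to the grasp point, in m); z points along the fingers, y is the line along which they close (so a half turn about z gives the same grasp; the last joint's range is limited). The gripper opens to 85 mm and grips with 20 to 120 N. Pads are 22 mm wide; open, the fingers measure 114 mm over their backs; the gripper's body (76 mm by 85 mm) begins 54 mm behind the grasp point. The pads swing forward as they close: fully open they stand 13 mm farther back than shut.
Start: joints at [-1.493, 0.286, 1.577, -0, 1.279, -0.15], TCP at [0.152, -0.658, 0.208] pointing down, gripper open.
Joint ranges: [-2.77, 2.77], [-0.9, 2.22], [0.21, 2.48], [-1.53, 4.67], [0.24, 2.81], [-2.84, 2.84]. Speed limits (rad/s): [2.79, 2.79, 3.14, 3.14, 3.14, 3.14].

INTERFACE

Orientations are given as a 3x3 rotation matrix whose columns are the frame's x, y, z axes.
In Python, from station import bot, imaging gives the robot as it stands.
- The arm moves only by the tool arm_command, never from a script. Its argument "series" is a list of rows, each a list of 7 numbers: the shift along the world's x, y, z in mm, then the turn, a rotation vector about the world's x, y, z in rad, then the finger opening in mm, from 0 to 85.4. In form: [[tx, ty, tz, rx, ry, rz, jaw], ...]. A call has 1 to 8 rows; each row shifts and turns the commanded pose from where the row before left it; what a row does not reach is not made up. A row lasts 1/10 s, in which the tool goes at most 50 mm and 8.59 degrees, less where a joint would pass 70% of its speed; a pose out of reach is approached as far as the arm can. A call is refused whole if a number of a shift passes 50 or a number of a turn 0.15, either way. A call with a gripper value outside its range is refused whole. The fingers move at their own pace and stop on an object; the grip force is fixed at half the most. Time passes only in rows, so rows that do not move let the fingers close. It gives the time, the measured TCP pose, the force, the opening and the grip force at its end, in the units of the state.
- bot.get_obs(): the state, without advancing time (a new reading comes with each control period).
- imaging.snapshot(name): name is "scene" or "top" or "wrist"; returns the picture (480x640x3 uint8, red, green, blue); there is no depth.
- imaging.camera_params(name): a dict with "K" (3x3 intrinsics, pixels), "extrinsics" (4x4, takes a point from camera to world coordinates); the wrist camera has in their place "hand_eye" (4x4, takes a point from camera to tool coordinates, whose origin is the TCP and whose axes are the flange's). Camera axes: x right, y down, z forward; pixel columns grow to the right and rows downward; lengths in m; the calibration is good to about 2 mm. A picture is of the moment at which its call begins: read the wrist's pose just before it. camera_params takes no time and is no camera call.
- bot.close_job(): hands the job in; it is judged then, once.
The state is a dict: "clock": time; "joint_positions": joint angles; "qd": joint speeds; "joint_torque": joint torques, N m; "tool_pos": TCP position; "ee_rot": TCP orientation; "contact_force": force on the tool from outside, world axes, zero at the start; "ft_torque": the same for the moment, N m; "grip_width": opening from 0.0 (shut) to 1.0 (fully open); "gripper_force": force on a finger pad.
Only numpy, scipy, OpenCV 4.12 (cv2) and the standard library are available. Lean on these libraries where they do the work, as an engineer would, in place of code of your own. Each camera call takes 0.05 s, during which the arm holds its last target. There are 200 camera calls.

TASK

The self-closing clamp is parked on the wooden rail: squeeze it open, lift it off, and lower it, still open, over the frame's side panel and the loose glue block together, about a finger's breadth (15 mm) short of the corner post. Press it gently home until its sole rests on the panel's top edge, and keep it pressed down while you slide it along the panel until it bears against the post; then, without letting it rise off the edge, let it close so that it holds the block flat against the panel, and leave it there. Feel your way, do not bruise the soft wood, and leave the mug, toy car and tape measure alone.

Things in the scene. Friction and masses are not known exactly. Their poses are not given: they have to be found in the camera images.
- clamp: Self-closing cross-arm clamp, black plastic and steel, 0.16 kg, starting upright astride the rail, jaws down. Origin: middle of the underside of its sole, a black bar 28 mm (x) by 64 mm (y) by 6 mm thick that rests on what the clamp sits on; a thin web stands on it up to z = 23 mm. z up, y across the jaws. A half turn makes no difference to it.
- clamp_grip (a point): Where to pinch: midway between the clamp's two flat upright steel handles, 52 mm above the sole's underside; axes as the clamp's. The handles are 26 mm wide (x), reach from 25 to 73 mm above the sole's underside and measure 62 mm over their outer faces (y) as parked, 40 mm at the stop. Springs push back on each with 6 N as parked, 11.5 N fully open.
- clamp_jaws (a point): Middle of the jaw gap, 15 mm below the sole's underside; axes as the clamp's. Two steel jaw plates, 26 mm wide (x), 6 mm thick (y), reaching 30.5 mm below the sole's underside. Inside gap 20 mm as parked, 42 mm at the stop: each mm squeezed off the handles' outer width opens it 1 mm, evenly about the middle.
- jaw (a joint): How far each jaw has moved outward from the parked gap of 20 mm, m: 0 parked, 0.005 when closed on 30 mm of wood, 0.011 fully open (jaw gap = 20 mm + twice this), -0.003 closed on nothing.
- rail: Fixed parking rail: base 160 x 100 x 15 mm with an upright board 140 mm long (x), 20 mm thick (y), top edge 75 mm above the bench. Origin: on the bench under its middle.
- frame: Fixed corner of a wooden frame: base board 200 x 140 x 18 mm carrying the panel and the post. Origin: under the middle of the base; x along the panel towards the post, z up; the glue block stands on the +y side of the panel.
- panel: Upright side panel of the frame, fixed. Its origin and axes are the frame's. In them it runs from x = -90 to +50 mm, is 15 mm thick (y = -7.5 to +7.5 mm), and its top edge is 88 mm above the bench.
- post: Corner post of the frame, fixed, 36 x 36 mm, at the +x end of the panel. Its origin and axes are the frame's. In them its face towards the panel is at x = +50 mm, y = -18 to +18 mm; its top is 113 mm above the bench, 25 mm above the panel.
- seat (a point): Point on the middle line of the panel's top edge, 14 mm from the post's face: there the clamp's sole, 14 mm from its middle to its end, just touches the post. Axes as the frame's.
- block: Loose glue block of darker wood, 40 mm long (x) x 15 mm thick (y) x 62 mm tall, standing on the frame's base board beside the panel near the post, with a gap of 2 to 4 mm to the panel's +y face. Its top is 8 mm below the panel's. Origin: middle of its underside.
- block_mid (a point): Middle of the glue block, half-way up (31 mm above its underside).
- mug: Blue mug, 76 mm across, 90 mm tall, not part of the job. Origin: middle of its underside.
- toy_car: Wooden toy car, 100 mm long, 52 mm wide, 57 mm tall, not part of the job. Origin: under its middle.
- tape_measure: Tape measure, 65 x 35 x 60 mm, not part of the job. Origin: middle of its underside.
Not all that is in view belongs to the job. What is shaped like the rail but pink or red is not meant.

How it is judged:
On the way, in this order (a step that is already met when the one before it is completed fails the run):
1. the clamp is squeezed open on the rail (value of joint jaw above 0.007 m and horizontal distance between clamp and rail below 0.06 m and height (world z) of clamp below 0.09 m), for 0.1 s.
2. the open clamp is pressed down on the panel's top edge with more than 1.5 N, its sole more than 6 mm short of the post (z of clamp in the frame of seat between -0.002 and 0.002 m and angle between clamp's own z axis and vertical below 0.12 rad and value of joint jaw above 0.007 m and x of clamp in the frame of seat between -0.04 and -0.006 m and y of clamp in the frame of seat between -0.002 and 0.018 m and contact force between clamp and panel above 1.5 N), for 0.2 s.
3. it slides towards the post still pressed on the panel (more than 0.5 N, 1.5 to 6 mm from the post) (z of clamp in the frame of seat between -0.002 and 0.002 m and angle between clamp's own z axis and vertical below 0.12 rad and value of joint jaw above 0.007 m and x of clamp in the frame of seat between -0.006 and -0.0015 m and contact force between clamp and panel above 0.5 N), for 0.04 s.
4. still open and seated, it bears against the post with more than 1.5 N (z of clamp in the frame of seat between -0.002 and 0.002 m and angle between clamp's own z axis and vertical below 0.12 rad and value of joint jaw above 0.007 m and contact force between clamp and panel above 0.5 N and contact force between clamp and post above 1.5 N), for 0.1 s.
At the end, for the whole second after the job is handed in: The clamp sits upright (within 0.1 rad) on the panel's top edge (within 2 mm), its sole within 3 mm of the post, its jaws closed on panel and block with more than 3 N each; the block stands flat against the panel (within 1.5 mm and 0.06 rad); all is at rest and released (z of clamp in the frame of seat between -0.002 and 0.002 m and x of clamp in the frame of seat between -0.003 and 0.002 m and angle between clamp's own z axis and vertical below 0.1 rad and angle between the x axis of clamp and the x axis of frame, either way round below 0.1 rad and value of joint jaw between 0.0035 and 0.0065 m and contact force between clamp and block above 3 N and contact force between clamp and panel above 3 N and y of block_mid in the frame of frame between 0.0135 and 0.0165 m and angle between the x axis of block and the x axis of frame, either way round below 0.06 rad and angle between block's own z axis and vertical below 0.06 rad and linear speed of each of clamp, block below 0.01 m/s); the robot touches nothing.
It fails at once if the clamp is pressed on the panel with more than 25 N (contact force between clamp and panel above 25 N).
It fails at once if the clamp is pressed on the post with more than 20 N (contact force between clamp and post above 20 N).
It fails at once if the clamp strikes the block with more than 25 N (contact force between clamp and block above 25 N).
It fails at once if a bystander is moved by more than 20 mm (distance of any of mug, toy_car, tape_measure from where it was at the start of the episode above 0.02 m).
It also fails if it takes over 72 s, if anything falls off the work surface, if the arm or the gripper's body presses on something with over 40 N, if the wrist force passes 120 N, or if a joint passes its speed limit or range.

## Working session

There is one attempt and no reset: what is moved stays moved. The work goes in short steps, Python scripts to look and compute and a tool call to move; the robot and the scene stay as the last step left them, time stands still between calls to the robot, and variables do not carry over. Pictures are saved under pics/ and viewed, at most 10 in all, crops included, and the job is handed in when it is done.

Besides the shell and the picture viewer there is one more tool, called after "Request:" by a JSON object that holds its "fn" and its "kwargs". arm_command: Moves the arm, as the interface text tells. Its arguments: {"type":"object","properties":{"series":{"type":"array","items":{"type":"array","items":{"type":"number"}}}},"required":["series"]}

```bash
mkdir -p pics; ls; python3 - <<'E'
from station import bot, imaging
import cv2,numpy as np
print(bot.hold_point_z)
o=bot.get_obs();print(o)
for n in("scene","top"):
    im=imaging.snapshot(n);cv2.imwrite(f'pics/{n}0.png',im[...,::-1]);p=imaging.camera_params(n);print(n,np.round(p['K'],1).tolist(),np.round(p['extrinsics'],3).tolist())
print(imaging.camera_params('wrist'))
E
```

```text
pics
0.0187
{'clock': 0.0, 'joint_positions': array([-1.49297812e+00,  2.87160241e-01,  1.57819416e+00, -1.75119980e-05,
        1.27857215e+00, -1.50026625e-01]), 'qd': array([-2.90161430e-04,  1.41502133e-03, -7.95424022e-04, -2.48585066e-04,
       -7.15756562e-06,  3.28810922e-04]), 'joint_torque': array([ 1.01068443e-03, -4.05981410e+01, -2.92623442e+01, -8.00848011e-05,
        5.82801760e-03, -2.34167587e-06]), 'tool_pos': array([ 0.15241883, -0.65683491,  0.20634156]), 'ee_rot': array([[ 9.74154352e-01,  2.25883286e-01, -1.98155466e-04],
       [ 2.25883129e-01, -9.74151633e-01,  2.32553279e-03],
       [ 3.32265518e-04, -2.31018787e-03, -9.99997276e-01]]), 'contact_force': array([0.50786773, 0.06163974, 1.12836926]), 'ft_torque': array([-0.03602851,  0.04906452,  0.00460554]), 'gripper_force': 0.0, 'grip_width': 0.999363468087207}
scene [[504.0, 0.0, 326.5], [0.0, 504.0, 235.5], [0.0, 0.0, 1.0]] [[-0.829, 0.44, -0.346, 0.892], [0.56, 0.67, -0.488, 0.593], [0.017, -0.598, -0.801, 0.872], [0.0, 0.0, 0.0, 1.0]]
top [[460.5, 0.0, 321.4], [0.0, 460.5, 240.6], [0.0, 0.0, 1.0]] [[0.029, -0.984, 0.178, 0.416], [-1.0, -0.03, -0.001, 0.127], [0.007, -0.178, -0.984, 0.963], [0.0, 0.0, 0.0, 1.0]]
{'K': array([[360.94553711,   0.        , 321.39567211],
       [  0.        , 360.94553711, 234.17864537],
       [  0.        ,   0.        ,   1.        ]]), 'hand_eye': array([[-2.89886268e-04, -9.49314229e-01, -3.14328506e-01,
         8.21140151e-02],
       [ 9.99999936e-01, -3.41472842e-04,  1.09053993e-04,
        -1.93513036e-04],
       [-2.10861156e-04, -3.14328455e-01,  9.49314267e-01,
        -1.66836335e-01],
       [ 0.00000000e+00,  0.00000000e+00,  0.00000000e+00,
         1.00000000e+00]])}
```

View pics/scene0.png

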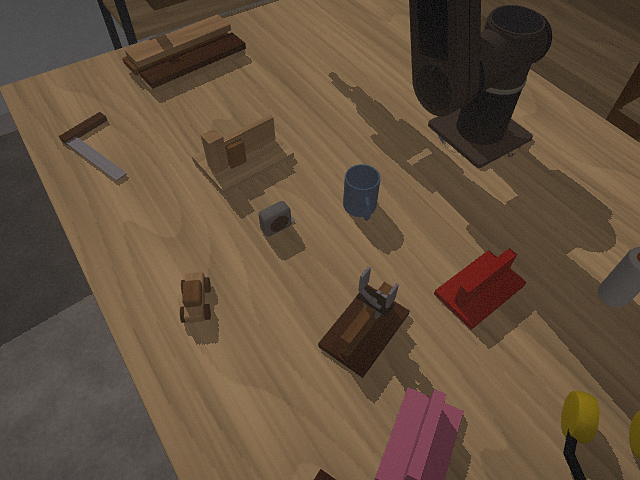

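View pics/top0.png

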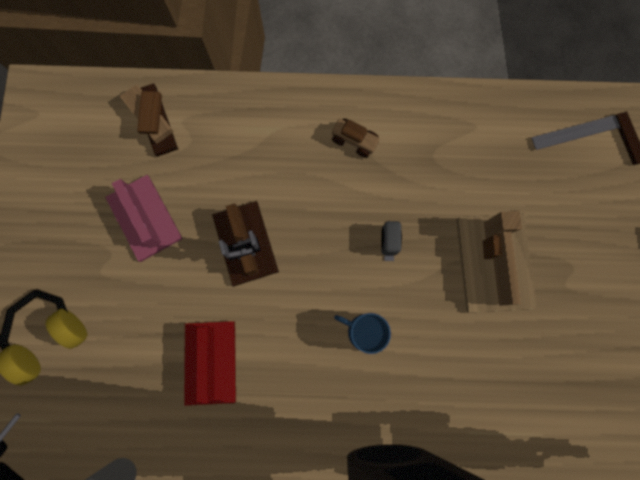

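Scene view: the clamp stands astride a dark wooden rail (scene 368,310; top 240,245), and the frame with post and dark block is at scene (240,150), top (495,262). There are three rail-shaped things: dark wood (top 245,243), pink (143,218) and red (210,362). The dark wooden one with the clamp on it is the one meant. I'll check it in an enlarged crop.

```bash
cat > h.py <<'E'
from station import bot, imaging
import cv2,numpy as np
def ray(cam,uv,obs=None):
    p=imaging.camera_params(cam)
    if cam=='wrist':
        T=np.eye(4);T[:3,:3]=obs['ee_rot'];T[:3,3]=obs['tool_pos'];E=T@p['hand_eye']
    else:E=p['extrinsics']
    d=E[:3,:3]@np.linalg.inv(p['K'])@np.array([*uv,1.]);return E[:3,3],d/np.linalg.norm(d)
def plane(cam,uv,z,obs=None):
    o,d=ray(cam,uv,obs);return o+d*(z-o[2])/d[2]
def tri(r1,r2):
    A=0;b=0
    for o,d in(r1,r2):
        P=np.eye(3)-np.outer(d,d);A=A+P;b=b+P@o
    x=np.linalg.solve(A,b);return x,[np.linalg.norm((np.eye(3)-np.outer(d,d))@(x-o)) for o,d in(r1,r2)]
def wrist(name):
    o=bot.get_obs();im=imaging.snapshot('wrist');cv2.imwrite(f'pics/{name}.png',im[...,::-1]);np.savez(f'pics/{name}.npz',tool_pos=o['tool_pos'],ee_rot=o['ee_rot']);return o,im
E
python3 - <<'E'
from h import *
a=cv2.imread('pics/top0.png')
c=np.hstack([cv2.resize(a[195:290,200:290],(400,422),interpolation=3),cv2.resize(a[200:295,440:530],(400,422)[:2],interpolation=3)])
cv2.imwrite('pics/crop.png',c)
for uv,z in [((223,250),.127),((255,242),.127),((240,248),.1),((515,220),.113),((490,262),.018),((512,262),.088),((370,333),.09),((392,238),.06),((355,138),.057)]:print(uv,plane('top',uv,z).round(3))
E
```

```text
(223, 250) [0.544 0.306 0.127]
(255, 242) [0.561 0.248 0.127]
(240, 248) [0.553 0.279 0.1  ]
(515, 220) [ 0.62  -0.24   0.113]
(490, 262) [ 0.552 -0.225  0.018]
(512, 262) [ 0.543 -0.242  0.088]
(370, 333) [0.402 0.03  0.09 ]
(392, 238) [ 0.589 -0.015  0.06 ]
(355, 138) [0.799 0.062 0.057]
```

View pics/crop.png

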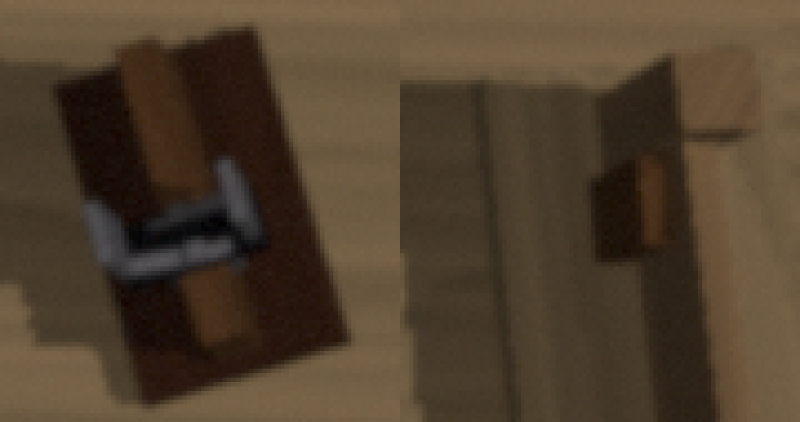

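Confirmed: the left of the crop shows the clamp astride the dark wooden rail, and the right shows the block beside the panel with the post at its far end. Next I'll look at the frame with the wrist camera on the way.

Request:
{"fn": "arm_command", "kwargs": {"series": [[30, 30, 12, 0, 0, 0, 85], [30, 30, 12, 0, 0, 0, 85], [30, 30, 12, 0, 0, 0, 85], [30, 30, 12, 0, 0, 0, 85], [30, 30, 12, 0, 0, 0, 85], [30, 30, 12, 0, 0, 0, 85], [30, 30, 12, 0, 0, 0, 85], [30, 30, 12, 0, 0, 0, 85]]}}

```text
clock: 0.9
tool_pos: [0.3933, -0.4159, 0.3037]
ee_rot: [[0.974, 0.226, -0.0], [0.226, -0.974, 0.001], [-0.0, -0.001, -1.0]]
contact_force: [1.2, -0.7, -0.1]
grip_width: 0.993
gripper_force: 0.0
```

Request:
{"fn": "arm_command", "kwargs": {"series": [[30, 28, 0, 0, 0, 0, 85], [30, 28, 0, 0, 0, 0, 85], [30, 28, 0, 0, 0, 0, 85], [30, 28, 0, 0, 0, 0, 85], [28, 28, 0, 0, 0, 0, 85], [0, 0, 0, 0, 0, 0, 85], [0, 0, 0, 0, 0, 0, 85]]}}

```text
clock: 1.6
tool_pos: [0.5406, -0.2768, 0.303]
ee_rot: [[0.974, 0.228, -0.001], [0.228, -0.974, 0.0], [-0.001, -0.001, -1.0]]
contact_force: [1.5, -0.6, 0.8]
grip_width: 0.996
gripper_force: 0.0
```

```bash
python3 -c "
from h import *
wrist('f1')"
```

Request:
{"fn": "arm_command", "kwargs": {"series": [[0, 35, 0, 0, 0, 0, 85], [0, 35, 0, 0, 0, 0, 85], [0, 0, 0, 0, 0, 0, 85], [0, 0, 0, 0, 0, 0, 85]]}}

```text
clock: 2.05
tool_pos: [0.5398, -0.2083, 0.3039]
ee_rot: [[0.974, 0.225, 0.0], [0.225, -0.974, -0.001], [-0.0, 0.001, -1.0]]
contact_force: [-0.2, -0.5, 0.0]
grip_width: 0.996
gripper_force: 0.0
```

```bash
python3 -c "
from h import *
wrist('f2')
a=cv2.imread('pics/f1.png');b=cv2.imread('pics/f2.png')
cv2.imwrite('pics/f12.png',cv2.resize(np.vstack([a,b]),(400,600)))"
```

```text
(no output)
```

View pics/f12.png

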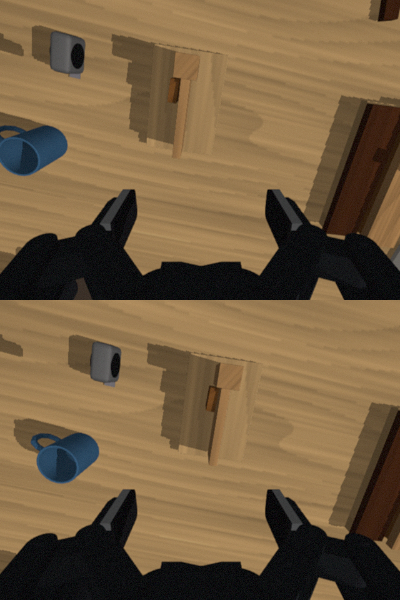

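Both pairs show the frame: post top around f1 px (298,105) and f2 (366,122), dark block to its left, panel running down. I'll enlarge this for corner picking.

```bash
python3 -c "
from h import *
a=cv2.imread('pics/f1.png')[65:265,220:370];b=cv2.imread('pics/f2.png')[75:275,290:440]
c=cv2.resize(np.hstack([a,b]),None,fx=2.66,fy=2.66,interpolation=2)
c=cv2.convertScaleAbs(c,alpha=1.5)
print(c.shape);cv2.imwrite('pics/fc.png',c)"
```

```text
(532, 798, 3)
```

View pics/fc.png

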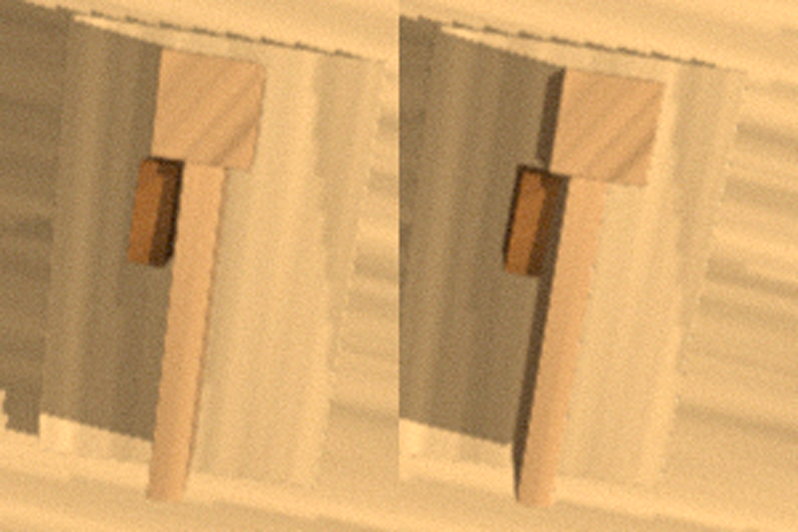

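The crop shows the post top (corners 162,52 / 265,65 / 250,168 / 152,155 on the left), the panel top as a strip down to (148..184,499), and the block top (dark) at left.

```bash
cat > m.py <<'E'
from h import *
n1=np.load('pics/f1.npz');n2=np.load('pics/f2.npz')
f1=lambda u,v:(220+u/2.66,65+v/2.66)
f2=lambda u,v:(290+(u-399)/2.66,75+v/2.66)
P={'postTL':((162,52),(565,70)),'postTR':((265,65),(663,83)),'postBR':((250,168),(645,185)),'postBL':((152,155),(550,172)),
'panNL':((148,498),(517,503)),'panNR':((184,500),(550,503)),'panPL':((186,160),(567,176)),'panPR':((225,165),(604,180)),'blkBL':((130,262),(505,268)),'blkBR':((150,264),(528,273))}
R={}
for k,(a,b) in P.items():
    z=.113 if 'post' in k else .08 if 'blk' in k else .088
    x,e=tri(ray('wrist',f1(*a),n1),ray('wrist',f2(*b),n2))
    p1=plane('wrist',f1(*a),z,n1);p2=plane('wrist',f2(*b),z,n2);R[k]=(p1+p2)/2
    print(k,x.round(4),np.round(e,4),p1.round(4),p2.round(4))
c=np.mean([R[k] for k in R if 'post' in k],0)
yaws=[np.degrees(np.arctan2(d[1],d[0])) for d in (R['panPL']-R['panNL'],R['panPR']-R['panNR'],R['postTL']-R['postBL'],R['postTR']-R['postBR'])]
print('post centre',c,yaws)
mid=lambda a,b:(R[a]+R[b])/2
t=np.radians(np.mean(yaws[:2]));ux=np.array([np.cos(t),np.sin(t),0])
pn=mid('panNL','panNR');print('panel near mid',pn,'seat from near',pn+.126*ux,'seat from post',c-.032*ux)
E
python3 m.py
```

```text
postTL [ 0.6377 -0.2155  0.1101] [0.0003 0.0003] [ 0.6373 -0.2159  0.113 ] [ 0.6378 -0.2153  0.113 ]
postTR [ 0.6418 -0.2512  0.1056] [0.0001 0.0001] [ 0.6413 -0.2513  0.113 ] [ 0.6414 -0.2499  0.113 ]
postBR [ 0.6065 -0.2538  0.1108] [0.0002 0.0002] [ 0.6068 -0.2538  0.113 ] [ 0.6064 -0.2534  0.113 ]
postBL [ 0.6031 -0.2188  0.1118] [0. 0.] [ 0.6032 -0.219   0.113 ] [ 0.6031 -0.2187  0.113 ]
panNL [ 0.4643 -0.2411  0.0878] [0.0001 0.0001] [ 0.4643 -0.2411  0.088 ] [ 0.4644 -0.241   0.088 ]
panNR [ 0.4644 -0.2562  0.081 ] [0.0004 0.0004] [ 0.4669 -0.2562  0.088 ] [ 0.4676 -0.2549  0.088 ]
panPL [ 0.6021 -0.2285  0.0787] [0.0006 0.0006] [ 0.6031 -0.2292  0.088 ] [ 0.602  -0.2276  0.088 ]
panPR [ 0.6037 -0.2436  0.0757] [0.0005 0.0005] [ 0.6047 -0.244   0.088 ] [ 0.6037 -0.2419  0.088 ]
blkBL [ 0.5586 -0.2135  0.0708] [0.0008 0.0008] [ 0.5592 -0.2145  0.08  ] [ 0.5607 -0.2129  0.08  ]
blkBR [ 0.5606 -0.2225  0.0801] [0.0003 0.0003] [ 0.5602 -0.2225  0.08  ] [ 0.5609 -0.2225  0.08  ]
post centre [ 0.62216698 -0.23468353  0.113     ] [np.float64(5.247388707723315), np.float64(5.254067845323312), np.float64(5.389935481421983), np.float64(4.934044094239199)]
panel near mid [ 0.46580877 -0.24831119  0.088     ] seat from near [ 0.59128004 -0.2367804   0.088     ] seat from post [ 0.59030126 -0.23761199  0.113     ]
```

Seat ≈ (0.5908, -0.2372, 0.088), frame yaw 0.0917 rad, block outer face about 26 mm off the panel's middle line. On to the clamp.

Request:
{"fn": "arm_command", "kwargs": {"series": [[0, 40, 0, 0, 0, 0, 85], [0, 40, 0, 0, 0, 0, 85], [0, 40, 0, 0, 0, 0, 85], [0, 40, 0, 0, 0, 0, 85], [0, 40, 0, 0, 0, 0, 85], [0, 40, 0, 0, 0, 0, 85], [0, 40, 0, 0, 0, 0, 85], [0, 40, 0, 0, 0, 0, 85]]}}

```text
clock: 2.9
tool_pos: [0.5409, 0.1124, 0.3038]
ee_rot: [[0.975, 0.223, 0.0], [0.223, -0.975, -0.0], [0.0, 0.001, -1.0]]
contact_force: [0.3, 1.0, -0.3]
grip_width: 0.999
gripper_force: 0.0
```

Request:
{"fn": "arm_command", "kwargs": {"series": [[0, 40, 0, 0, 0, 0, 85], [0, 40, 0, 0, 0, 0, 85], [0, 40, 0, 0, 0, 0, 85], [0, 10, 0, 0, 0, 0, 85], [0, 0, 0, 0, 0, 0, 85], [0, 0, 0, 0, 0, 0, 85]]}}

```text
clock: 3.5
tool_pos: [0.541, 0.2409, 0.3035]
ee_rot: [[0.975, 0.224, -0.0], [0.224, -0.975, -0.001], [-0.001, 0.001, -1.0]]
contact_force: [-0.8, 0.2, 0.1]
grip_width: 0.996
gripper_force: 0.0
```

```bash
python3 -c "
from h import *
wrist('c1')"
```

Request:
{"fn": "arm_command", "kwargs": {"series": [[0, 30, 0, 0, 0, 0, 85], [0, 30, 0, 0, 0, 0, 85], [0, 0, 0, 0, 0, 0, 85], [0, 0, 0, 0, 0, 0, 85]]}}

```text
clock: 3.95
tool_pos: [0.5409, 0.3012, 0.3037]
ee_rot: [[0.974, 0.225, -0.0], [0.225, -0.974, -0.001], [-0.0, 0.001, -1.0]]
contact_force: [1.0, -1.3, 0.2]
grip_width: 0.999
gripper_force: 0.0
```

```bash
python3 -c "
from h import *
wrist('c2')
q=np.load('pics/c1.npz');r=np.load('pics/c2.npz')
s=[]
for n,w in(('c1',q),('c2',r)):
    p=imaging.camera_params('wrist');T=np.eye(4);T[:3,:3]=w['ee_rot'];T[:3,3]=w['tool_pos'];E=T@p['hand_eye']
    X=np.linalg.inv(E)@np.array([.555,.275,.12,1]);u=p['K']@X[:3];u=(u/u[2])[:2].astype(int)-[75,100]
    u=np.clip(u,0,[490,280]);print(n,u)
    s.append(cv2.imread(f'pics/{n}.png')[u[1]:u[1]+200,u[0]:u[0]+150])
c=cv2.convertScaleAbs(cv2.resize(np.hstack(s),None,fx=2.66,fy=2.66,interpolation=2),alpha=1.5);cv2.imwrite('pics/cc.png',c)"
```

```text
c1 [215  80]
c2 [275  93]
```

View pics/cc.png

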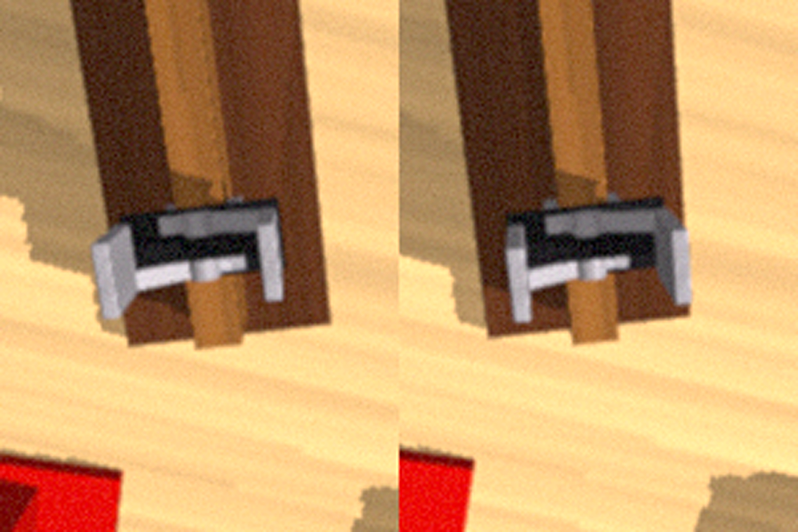

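The crop shows the clamp near the rail's near end: left handle top at c1 (94..120, 245..318), right handle top at (260..282, 232..300). In c2 they are at (507..530, 243..321) and (672..690, 230..303).

```bash
python3 - <<'E'
from h import *
n1=np.load('pics/c1.npz');n2=np.load('pics/c2.npz')
f1=lambda u,v:(215+u/2.66,80+v/2.66)
f2=lambda u,v:(275+(u-399)/2.66,93+v/2.66)
P={'Ln':((105,318),(513,321),.148),'Rn':((282,300),(690,303),.148),'Lf':((94,245),(507,243),.148),'Rf':((276,230),(686,230),.148),
'railNL':((194,348),(573,343),.075),'railNR':((242,344),(617,340),.075)}
R={}
for k,(a,b,z) in P.items():
    x,e=tri(ray('wrist',f1(*a),n1),ray('wrist',f2(*b),n2))
    p1=plane('wrist',f1(*a),z,n1);p2=plane('wrist',f2(*b),z,n2);R[k]=(p1+p2)/2
    print(k,x.round(4),np.round(e,4),p1.round(4),p2.round(4))
c=sum(R[k] for k in('Ln','Rn','Lf','Rf'))/4
d=[R['Ln']-R['Rn'],R['Lf']-R['Rf']]
print(c,[(np.linalg.norm(v),np.arctan2(-v[0],v[1])) for v in d],[np.arctan2(v[1],v[0]) for v in(R['Lf']-R['Ln'],R['Rf']-R['Rn'])])
# rail side lines for yaw
L=[plane('wrist',f1(u,v),.075,n1) for u,v in((150,0),(180,200-20))];Q=[plane('wrist',f2(u,v),.075,n2) for u,v in((540,0),(558,175))]
print([np.arctan2(*(b-a)[[1,0]])%np.pi-np.pi for a,b in(L,Q)])
E
```

```text
Ln [0.5341 0.303  0.1423] [0.0001 0.0001] [0.5357 0.3022 0.148 ] [0.5355 0.3033 0.148 ]
Rn [0.5547 0.2444 0.1446] [0. 0.] [0.5554 0.2445 0.148 ] [0.5555 0.2452 0.148 ]
Lf [0.5593 0.3111 0.1411] [0.0011 0.0011] [0.5595 0.31   0.148 ] [0.5616 0.3113 0.148 ]
Rf [0.5775 0.2516 0.1388] [0.0008 0.0008] [0.578  0.2518 0.148 ] [0.5795 0.2535 0.148 ]
railNL [0.5134 0.2728 0.0792] [0.0002 0.0002] [0.512  0.2729 0.075 ] [0.5124 0.2723 0.075 ]
railNR [0.5167 0.2533 0.0697] [0.0002 0.0002] [0.5183 0.2534 0.075 ] [0.518  0.2542 0.075 ]
[0.55758707 0.27773062 0.148     ] [(np.float64(0.061221131071307645), np.float64(0.3298750745317065)), (np.float64(0.060795811343361705), np.float64(0.303461401412022))] [np.float64(0.3060283794391731), np.float64(0.32263100015312846)]
[np.float64(-2.7794456124066103), np.float64(-2.7993939057567405)]
```

Request:
{"fn": "arm_command", "kwargs": {"series": [[8, -12, -20, 0, 0, 0.045, 85], [8, -11, -20, 0, 0, 0.045, 85], [0, 0, -30, 0, 0, 0, 85], [0, 0, -30, 0, 0, 0, 85], [0, 0, -20, 0, 0, 0, 85], [0, 0, -20, 0, 0, 0, 85], [0, 0, 0, 0, 0, 0, 85]]}}

```text
clock: 4.7
tool_pos: [0.5546, 0.2771, 0.16]
ee_rot: [[0.951, 0.311, -0.007], [0.311, -0.951, -0.002], [-0.007, 0.0, -1.0]]
contact_force: [-1.1, -0.9, -0.5]
grip_width: 0.998
gripper_force: 0.0
```

```bash
python3 -c "
from h import *
wrist('d1')
cv2.imwrite('pics/d1v.png',cv2.convertScaleAbs(cv2.imread('pics/d1.png'),alpha=1.5))"
```

```text
(no output)
```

View pics/d1v.png

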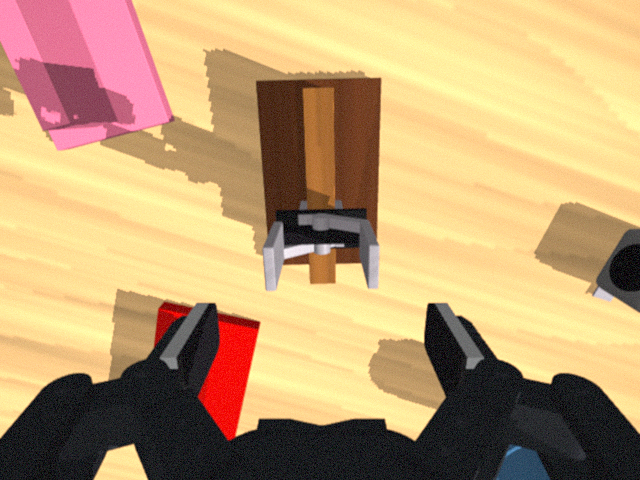

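Handles at (271,255) and (370,255) are centred between the fingers (mean column 321). Descend and squeeze.

Request:
{"fn": "arm_command", "kwargs": {"series": [[2, 0, -15, 0, 0, 0, 85], [1, 0, -15, 0, 0, 0, 85], [0, 0, -12, 0, 0, 0, 85], [0, 0, -10, 0, 0, 0, 85], [0, 0, 0, 0, 0, 0, 85], [0, 0, 0, 0, 0, 0, 85]]}}

```text
clock: 5.35
tool_pos: [0.5593, 0.2795, 0.1114]
ee_rot: [[0.95, 0.313, -0.001], [0.313, -0.95, -0.0], [-0.001, -0.0, -1.0]]
contact_force: [-0.5, -0.5, 0.2]
grip_width: 0.994
gripper_force: 0.0
```

Request:
{"fn": "arm_command", "kwargs": {"series": [[0, 0, 0, 0, 0, 0, 65], [0, 0, 0, 0, 0, 0, 60], [0, 0, 0, 0, 0, 0, 50], [0, 0, 0, 0, 0, 0, 44], [0, 0, 0, 0, 0, 0, 38], [0, 0, 0, 0, 0, 0, 38], [0, 0, 0, 0, 0, 0, 38], [0, 0, 0, 0, 0, 0, 38]]}}

```text
clock: 6.15
tool_pos: [0.5617, 0.28, 0.1161]
ee_rot: [[0.95, 0.313, 0.006], [0.313, -0.95, 0.001], [0.006, 0.001, -1.0]]
contact_force: [-1.4, -1.0, 9.8]
grip_width: 0.451
gripper_force: 16.4
```

Request:
{"fn": "arm_command", "kwargs": {"series": [[0, 0, 4, 0, 0, 0, 38], [0, 0, 4, 0, 0, 0, 38], [0, 0, 8, 0, 0, 0, 38], [0, 0, 12, 0, 0, 0, 38], [0, 0, 15, 0, 0, 0, 38], [0, 0, 15, 0, 0, 0, 38], [0, 0, 15, 0, 0, 0, 38], [0, 0, 15, 0, 0, 0, 38]]}}

```text
clock: 6.95
tool_pos: [0.5597, 0.2796, 0.2017]
ee_rot: [[0.95, 0.313, 0.001], [0.313, -0.95, 0.0], [0.001, 0.0, -1.0]]
contact_force: [0.5, -0.7, -1.9]
grip_width: 0.448
gripper_force: 15.0
```

Request:
{"fn": "arm_command", "kwargs": {"series": [[0, 0, 15, 0, 0, 0, 38], [0, 0, 0, 0, 0, 0, 38], [0, 0, 0, 0, 0, 0, 38], [0, 0, 0, 0, 0, 0, 38]]}}

```text
clock: 7.35
tool_pos: [0.5588, 0.2792, 0.2135]
ee_rot: [[0.95, 0.312, -0.002], [0.312, -0.95, -0.001], [-0.002, -0.0, -1.0]]
contact_force: [0.0, 0.6, -1.0]
grip_width: 0.446
gripper_force: 15.0
```

```bash
python3 -c "
from h import *
wrist('e1');print(bot.get_obs()['tool_pos'])
a=cv2.imread('pics/e1.png')[120:420,170:470]
b=imaging.snapshot('scene')[...,::-1][170:370,280:480]
cv2.imwrite('pics/ev.png',cv2.convertScaleAbs(np.hstack([cv2.resize(a,(400,400)),cv2.resize(b,(400,400))]),alpha=1.4))"
```

```text
[0.5587786  0.27921414 0.21330917]
```

View pics/ev.png

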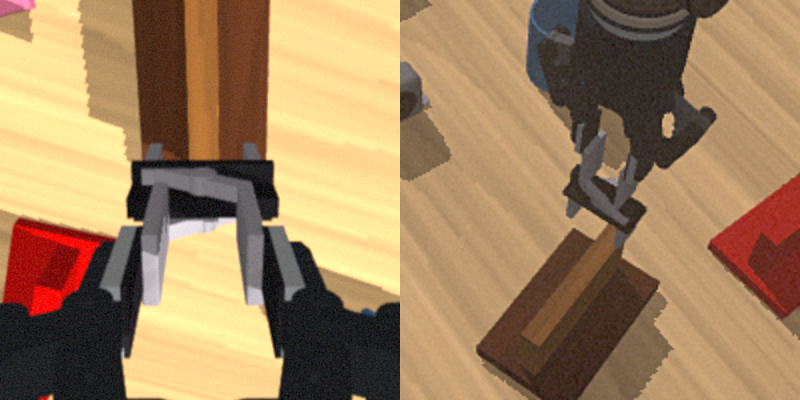

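The clamp hangs level and open between the fingers, with its sole centred on column 322; the far sole edge is at crop row 162 and the near edge at about 207–217. I'll compute its offset in the tool frame.

```bash
python3 - <<'E'
from h import *
I={'tool_pos':np.zeros(3),'ee_rot':np.eye(3)}
g=lambda u,v:(170+u*.75,120+v*.75)
for z in(.030,.035,.040):
    print(z,[(plane('wrist',g(u,v),z,I)[:2]*1e3).round(1) for u,v in((131,162),(273,160),(126,207),(279,207),(127,217),(279,216))])
E
```

```text
0.03 [array([ 12.5, -30.8]), array([13.4, 30.8]), array([ -8.9, -34. ]), array([-8.9, 34.5]), array([-13.8, -33.8]), array([-13.3,  34.7])]
0.035 [array([ 10.7, -31.6]), array([11.6, 31.6]), array([-11.2, -34.9]), array([-11.2,  35.4]), array([-16.2, -34.7]), array([-15.8,  35.6])]
0.04 [array([  9. , -32.3]), array([ 9.9, 32.3]), array([-13.5, -35.7]), array([-13.5,  36.2]), array([-18.7, -35.5]), array([-18.2,  36.5])]
```

```bash
python3 - <<'E'
import cv2,numpy as np
for n,r,(c0,c1) in(('d1',range(204,252,3),(268,378)),('e1',range(232,290,3),(258,385))):
    a=cv2.imread(f'pics/{n}.png').max(2)
    for y in r:
        x=np.where(a[y,c0:c1]<32)[0]+c0
        print(n,y,(x.min(),x.max(),len(x)) if len(x) else None,end=' | ')
    print()
E
```

```text
d1 204 None | d1 207 None | d1 210 (np.int64(277), np.int64(365), 86) | d1 213 (np.int64(276), np.int64(365), 72) | d1 216 (np.int64(276), np.int64(365), 35) | d1 219 (np.int64(276), np.int64(295), 20) | d1 222 (np.int64(283), np.int64(297), 14) | d1 225 (np.int64(284), np.int64(309), 18) | d1 228 (np.int64(284), np.int64(311), 28) | d1 231 (np.int64(284), np.int64(344), 61) | d1 234 (np.int64(284), np.int64(358), 73) | d1 237 (np.int64(285), np.int64(358), 74) | d1 240 (np.int64(285), np.int64(358), 71) | d1 243 (np.int64(285), np.int64(358), 32) | d1 246 (np.int64(345), np.int64(357), 13) | d1 249 None | 
e1 232 None | e1 235 None | e1 238 None | e1 241 (np.int64(270), np.int64(373), 103) | e1 244 (np.int64(269), np.int64(373), 98) | e1 247 (np.int64(269), np.int64(373), 47) | e1 250 (np.int64(270), np.int64(373), 42) | e1 253 (np.int64(270), np.int64(373), 29) | e1 256 (np.int64(270), np.int64(373), 20) | e1 259 (np.int64(270), np.int64(374), 23) | e1 262 (np.int64(268), np.int64(375), 36) | e1 265 (np.int64(267), np.int64(376), 46) | e1 268 (np.int64(266), np.int64(377), 62) | e1 271 (np.int64(266), np.int64(377), 72) | e1 274 (np.int64(266), np.int64(377), 75) | e1 277 (np.int64(266), np.int64(375), 71) | e1 280 (np.int64(266), np.int64(377), 69) | e1 283 (np.int64(271), np.int64(372), 12) | e1 286 None | e1 289 None |
```

```bash
python3 -c "
import cv2
a=cv2.imread('pics/e1.png')[225:345,245:397]
cv2.imwrite('pics/ez.png',cv2.convertScaleAbs(cv2.resize(a,None,fx=5,fy=5,interpolation=2),alpha=1.8,beta=15))"
```

```text
(no output)
```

View pics/ez.png

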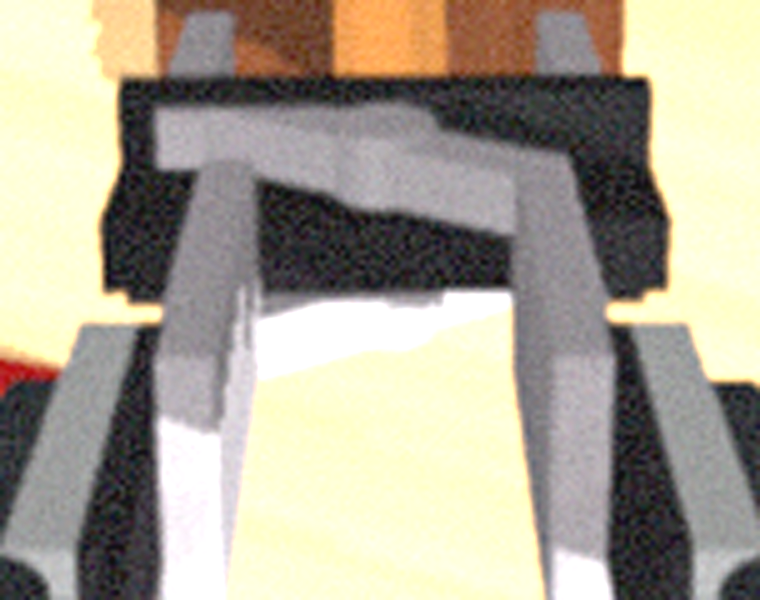

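The zoom explains the stepped black outline: the narrow upper part is the sole's far edge, and the wider part is the web's top standing nearer the camera. So the clamp hangs upright, with its centre about 3.5 mm behind the tool axis. Carry it to the frame now.

Request:
{"fn": "arm_command", "kwargs": {"series": [[1, -15, 0, 0, 0, -0.01, 38], [1, -25, 0, 0, 0, -0.01, 38], [1, -30, 0, 0, 0, -0.014, 38], [1, -30, 0, 0, 0, -0.014, 38], [1, -30, 0, 0, 0, -0.014, 38], [1, -30, 0, 0, 0, -0.014, 38], [1, -30, 0, 0, 0, -0.014, 38], [1, -30, 0, 0, 0, -0.014, 38]]}}

```text
clock: 8.25
tool_pos: [0.5669, 0.0572, 0.2143]
ee_rot: [[0.978, 0.211, -0.001], [0.211, -0.978, -0.0], [-0.001, 0.0, -1.0]]
contact_force: [0.2, -0.6, -1.7]
grip_width: 0.447
gripper_force: 15.0
```

Request:
{"fn": "arm_command", "kwargs": {"series": [[1, -30, 0, 0, 0, -0.014, 38], [1, -30, 0, 0, 0, -0.014, 38], [1, -30, 0, 0, 0, -0.014, 38], [1, -30, 0, 0, 0, -0.014, 38], [1, -30, 0, 0, 0, -0.014, 38], [1, -30, 0, 0, 0, -0.014, 38], [1, -30, 0, 0, 0, -0.014, 38], [1, -25, 0, 0, 0, -0.01, 38]]}}

```text
clock: 9.05
tool_pos: [0.5745, -0.178, 0.2143]
ee_rot: [[0.995, 0.104, -0.001], [0.104, -0.995, -0.0], [-0.001, 0.0, -1.0]]
contact_force: [1.2, 0.8, -1.4]
grip_width: 0.448
gripper_force: 15.0
```

Request:
{"fn": "arm_command", "kwargs": {"series": [[2, -15, 0, 0, 0, -0.01, 38], [1, -10, 0, 0, 0, -0.004, 38], [0, -6, 0, 0, 0, 0, 38], [0, 0, 0, 0, 0, 0, 38], [0, 0, 0, 0, 0, 0, 38], [0, 0, 0, 0, 0, 0, 38]]}}

```text
clock: 9.65
tool_pos: [0.5785, -0.2056, 0.2147]
ee_rot: [[0.996, 0.093, -0.0], [0.093, -0.996, 0.0], [-0.0, -0.0, -1.0]]
contact_force: [0.3, 0.6, -1.5]
grip_width: 0.448
gripper_force: 15.0
```

```bash
python3 -c "
from h import *
wrist('g1');o=bot.get_obs();print(o['tool_pos'],np.arctan2(o['ee_rot'][1,0],o['ee_rot'][0,0]),o['ee_rot'][:,2],o['contact_force'])"
```

```text
[ 0.57856204 -0.20565759  0.21479834] 0.09299156188077173 [ 3.52186408e-05  1.46904598e-04 -9.99999989e-01] [-0.47631134  0.2446613  -1.44168508]
```

Request:
{"fn": "arm_command", "kwargs": {"series": [[0, -12, -10, 0, 0, 0, 38], [0, -12, -12, 0, 0, 0, 38], [0, 0, -12, 0, 0, 0, 38], [0, 0, -8, 0, 0, 0, 38], [0, 0, 0, 0, 0, 0, 38], [0, 0, 0, 0, 0, 0, 38]]}}

```text
clock: 10.3
tool_pos: [0.5783, -0.2303, 0.1722]
ee_rot: [[0.996, 0.092, -0.001], [0.092, -0.996, 0.001], [-0.001, -0.001, -1.0]]
contact_force: [0.3, 0.6, -1.4]
grip_width: 0.449
gripper_force: 15.0
```

```bash
python3 -c "
from h import *
wrist('g2')
a=cv2.imread('pics/g2.png')[130:330,220:420]
b=imaging.snapshot('scene')[...,::-1][90:210,170:310]
cv2.imwrite('pics/gv.png',cv2.convertScaleAbs(np.hstack([cv2.resize(a,(500,500),interpolation=2),cv2.resize(b,(300,257),interpolation=2)[:,:]if 0 else cv2.copyMakeBorder(cv2.resize(b,(300,257),interpolation=2),0,243,0,0,0)]),alpha=1.6,beta=10))"
```

```text
(no output)
```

View pics/gv.png

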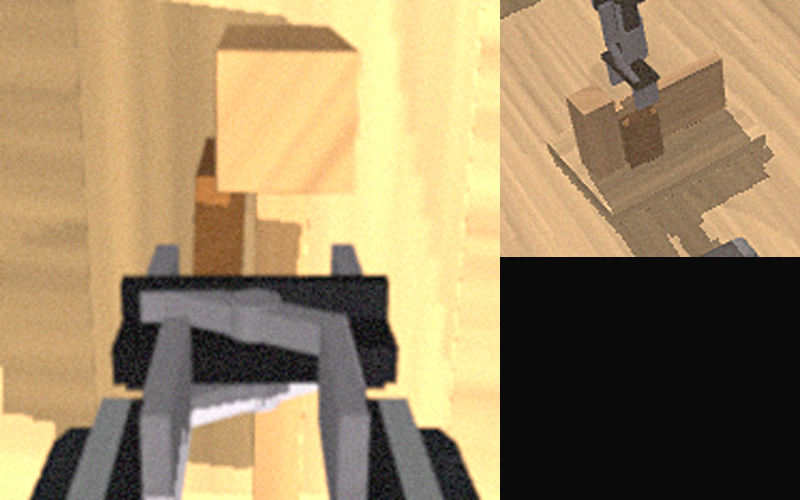

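The view shows the clamp square to the post (post face columns 218–357, row 190), the block at columns 195–245 and the jaw tips at 150–178 and 335–358. I'll check the lateral offset in the tool frame.

```bash
python3 - <<'E'
from h import *
I={'tool_pos':np.zeros(3),'ee_rot':np.eye(3)}
g=lambda u,v:(220+u/2.5,130+v/2.5)
for k,u,v,z in(('postL',218,190,.0592),('postR',357,190,.0592),('blkL',195,200,.092),('blkR',245,200,.092),('panL',252,460,.084),('panR',302,460,.084),('jawLin',178,247,.0715),('jawRin',334,247,.0715),('soleL',122,280,.037),('soleR',388,280,.037)):
    print(k,(plane('wrist',g(u,v),z,I)[:2]*1e3).round(1))
E
```

```text
postL [26.3 -9.5]
postR [26.3 26.3]
blkL [ 15.2 -17.6]
blkR [15.2 -2.8]
panL [-67.4  -0.8]
panR [-67.4  15. ]
jawLin [  7.1 -21.2]
jawRin [ 7.1 21.9]
soleL [  9.7 -31.9]
soleR [ 9.6 31.9]
```

Clamp centre sits at frame y ≈ +8.4, 16 mm short of the post. I'll shift 1 mm and descend.

Request:
{"fn": "arm_command", "kwargs": {"series": [[0, 1, -5, 0, 0, 0, 38], [0, 0, -8, 0, 0, 0, 38], [0, 0, -8, 0, 0, 0, 38], [0, 0, -6, 0, 0, 0, 38], [0, 0, -4, 0, 0, 0, 38], [0, 0, -2, 0, 0, 0, 38], [0, 0, 0, 0, 0, 0, 38], [0, 0, 0, 0, 0, 0, 38]]}}

```text
clock: 11.2
tool_pos: [0.5786, -0.2297, 0.14]
ee_rot: [[0.996, 0.092, 0.0], [0.092, -0.996, -0.0], [0.0, 0.0, -1.0]]
contact_force: [-0.5, -0.0, -1.7]
grip_width: 0.451
gripper_force: 15.0
```

Request:
{"fn": "arm_command", "kwargs": {"series": [[0, 0, -2, 0, 0, 0, 38], [0, 0, -2, 0, 0, 0, 38], [0, 0, 0, 0, 0, 0, 38], [0, 0, 0, 0, 0, 0, 38]]}}

```text
clock: 11.6
tool_pos: [0.5784, -0.2295, 0.1356]
ee_rot: [[0.996, 0.092, -0.0], [0.092, -0.996, 0.0], [-0.0, -0.0, -1.0]]
contact_force: [0.2, -0.7, -1.2]
grip_width: 0.445
gripper_force: 15.0
```

Request:
{"fn": "arm_command", "kwargs": {"series": [[0, 0, -1, 0, 0, 0, 38], [0, 0, -1, 0, 0, 0, 38], [0, 0, -1, 0, 0, 0, 38], [0, 0, 0, 0, 0, 0, 38]]}}

```text
clock: 12.0
tool_pos: [0.5783, -0.2295, 0.1325]
ee_rot: [[0.996, 0.092, -0.0], [0.092, -0.996, 0.0], [-0.0, -0.0, -1.0]]
contact_force: [0.7, -0.2, -1.8]
grip_width: 0.45
gripper_force: 15.0
```

Request:
{"fn": "arm_command", "kwargs": {"series": [[0, 0, -1, 0, 0, 0, 38], [0, 0, -1, 0, 0, 0, 38], [0, 0, 0, 0, 0, 0, 38], [0, 0, 0, 0, 0, 0, 38]]}}

```text
clock: 12.4
tool_pos: [0.5784, -0.2295, 0.1307]
ee_rot: [[0.996, 0.092, -0.0], [0.092, -0.996, 0.0], [-0.0, -0.0, -1.0]]
contact_force: [-0.8, -0.1, -1.3]
grip_width: 0.448
gripper_force: 15.0
```

Request:
{"fn": "arm_command", "kwargs": {"series": [[0, 0, -1, 0, 0, 0, 38], [0, 0, -1, 0, 0, 0, 38], [0, 0, 0, 0, 0, 0, 38], [0, 0, 0, 0, 0, 0, 38]]}}

```text
clock: 12.8
tool_pos: [0.5787, -0.2296, 0.1292]
ee_rot: [[0.996, 0.092, 0.0], [0.092, -0.996, -0.0], [0.0, 0.0, -1.0]]
contact_force: [-1.6, 0.0, 0.9]
grip_width: 0.446
gripper_force: 15.5
```

Request:
{"fn": "arm_command", "kwargs": {"series": [[0, 0, -1, 0, 0, 0, 38], [0, 0, 0, 0, 0, 0, 38], [0, 0, 0, 0, 0, 0, 38]]}}

```text
clock: 13.1
tool_pos: [0.579, -0.2296, 0.1292]
ee_rot: [[0.996, 0.092, 0.001], [0.092, -0.996, -0.0], [0.001, 0.001, -1.0]]
contact_force: [-0.9, 1.1, 5.2]
grip_width: 0.448
gripper_force: 16.2
```

Seated with about 6.5 N of press. Hold, then slide toward the post.

Request:
{"fn": "arm_command", "kwargs": {"series": [[0, 0, 0, 0, 0, 0, 38], [0, 0, 0, 0, 0, 0, 38], [0, 0, 0, 0, 0, 0, 38], [1, 0.1, 0, 0, 0, 0, 38], [1, 0.1, 0, 0, 0, 0, 38], [1, 0.1, 0, 0, 0, 0, 38]]}}

```text
clock: 13.7
tool_pos: [0.5816, -0.2295, 0.1293]
ee_rot: [[0.996, 0.092, -0.0], [0.092, -0.996, -0.001], [-0.0, 0.001, -1.0]]
contact_force: [-3.0, 1.5, 6.0]
grip_width: 0.452
gripper_force: 16.4
```

Request:
{"fn": "arm_command", "kwargs": {"series": [[1, 0.1, 0, 0, 0, 0, 38], [1, 0.1, 0, 0, 0, 0, 38], [1, 0.1, 0, 0, 0, 0, 38]]}}

```text
clock: 14.0
tool_pos: [0.5846, -0.2293, 0.1293]
ee_rot: [[0.996, 0.092, 0.0], [0.092, -0.996, -0.001], [0.0, 0.001, -1.0]]
contact_force: [-2.3, 0.9, 5.4]
grip_width: 0.451
gripper_force: 16.3
```

Request:
{"fn": "arm_command", "kwargs": {"series": [[1, 0.1, 0, 0, 0, 0, 38], [1, 0.1, 0, 0, 0, 0, 38], [1, 0.1, 0, 0, 0, 0, 38], [1, 0.1, 0, 0, 0, 0, 38]]}}

```text
clock: 14.4
tool_pos: [0.5887, -0.2289, 0.1291]
ee_rot: [[0.996, 0.092, 0.0], [0.092, -0.996, -0.001], [0.0, 0.001, -1.0]]
contact_force: [-2.3, 0.4, 5.0]
grip_width: 0.445
gripper_force: 16.2
```

Request:
{"fn": "arm_command", "kwargs": {"series": [[1, 0.1, 0, 0, 0, 0, 38], [1, 0.1, 0, 0, 0, 0, 38], [1, 0.1, 0, 0, 0, 0, 38]]}}

```text
clock: 14.7
tool_pos: [0.5917, -0.2286, 0.1289]
ee_rot: [[0.996, 0.092, 0.0], [0.092, -0.996, -0.001], [0.0, 0.001, -1.0]]
contact_force: [-2.1, 0.6, 4.5]
grip_width: 0.45
gripper_force: 16.2
```

Request:
{"fn": "arm_command", "kwargs": {"series": [[1, 0.1, 0, 0, 0, 0, 38], [1, 0.1, 0, 0, 0, 0, 38]]}}

```text
clock: 14.9
tool_pos: [0.5938, -0.2284, 0.1287]
ee_rot: [[0.996, 0.092, 0.001], [0.092, -0.996, -0.001], [0.001, 0.001, -1.0]]
contact_force: [-1.0, 0.7, 4.8]
grip_width: 0.447
gripper_force: 16.3
```

Request:
{"fn": "arm_command", "kwargs": {"series": [[1, 0.1, 0, 0, 0, 0, 38], [0, 0, 0, 0, 0, 0, 38]]}}

```text
clock: 15.1
tool_pos: [0.5949, -0.2283, 0.1286]
ee_rot: [[0.996, 0.092, 0.001], [0.092, -0.996, -0.001], [0.001, 0.001, -1.0]]
contact_force: [-1.3, 0.5, 5.7]
grip_width: 0.451
gripper_force: 16.3
```

Request:
{"fn": "arm_command", "kwargs": {"series": [[1, 0.1, 0, 0, 0, 0, 38], [0, 0, 0, 0, 0, 0, 38]]}}

```text
clock: 15.3
tool_pos: [0.5958, -0.2282, 0.1284]
ee_rot: [[0.996, 0.092, 0.001], [0.092, -0.996, -0.001], [0.001, 0.001, -1.0]]
contact_force: [-1.5, 0.2, 5.4]
grip_width: 0.451
gripper_force: 16.3
```

Request:
{"fn": "arm_command", "kwargs": {"series": [[1, 0.1, 0, 0, 0, 0, 38], [0, 0, 0, 0, 0, 0, 38]]}}

```text
clock: 15.5
tool_pos: [0.5968, -0.228, 0.1283]
ee_rot: [[0.996, 0.092, 0.001], [0.092, -0.996, -0.001], [0.001, 0.001, -1.0]]
contact_force: [-2.0, 0.3, 5.8]
grip_width: 0.448
gripper_force: 16.3
```

Request:
{"fn": "arm_command", "kwargs": {"series": [[1, 0.1, 0, 0, 0, 0, 38], [0, 0, 0, 0, 0, 0, 38]]}}

```text
clock: 15.7
tool_pos: [0.5977, -0.2279, 0.1281]
ee_rot: [[0.996, 0.092, 0.001], [0.092, -0.996, -0.001], [0.0, 0.001, -1.0]]
contact_force: [-2.3, 0.3, 5.3]
grip_width: 0.449
gripper_force: 16.3
```

```bash
python3 - <<'E'
from h import *
o,im=wrist('h1')
for n in('g2','h1'):
    a=cv2.imread(f'pics/{n}.png').max(2)
    print(n,[(y,(x:=np.where(a[y,255:390]<34)[0]+255).min(),x.max(),len(x)) for y in range(232,288,4) if (a[y,255:390]<34).any()])
    print(a[170:250:2,335].tolist(), a[170:250:2,300].tolist())
E
```

```text
g2 [(240, np.int64(280), np.int64(364), 28), (244, np.int64(269), np.int64(374), 106), (248, np.int64(269), np.int64(373), 45), (252, np.int64(270), np.int64(373), 37), (256, np.int64(270), np.int64(373), 21), (260, np.int64(269), np.int64(374), 30), (264, np.int64(267), np.int64(376), 46), (268, np.int64(266), np.int64(377), 65), (272, np.int64(266), np.int64(377), 78), (276, np.int64(266), np.int64(377), 76), (280, np.int64(266), np.int64(377), 75), (284, np.int64(271), np.int64(276), 6)]
[171, 169, 170, 174, 171, 175, 175, 177, 174, 169, 167, 161, 163, 168, 170, 174, 172, 171, 160, 171, 178, 177, 180, 175, 159, 117, 124, 114, 118, 113, 119, 115, 117, 124, 112, 51, 20, 27, 27, 22] [117, 115, 116, 111, 115, 115, 114, 110, 114, 113, 107, 89, 73, 62, 55, 86, 117, 118, 119, 117, 102, 72, 80, 83, 87, 79, 85, 87, 80, 79, 79, 81, 82, 79, 81, 33, 20, 18, 46, 66]
h1 [(272, np.int64(270), np.int64(372), 94), (276, np.int64(270), np.int64(372), 39), (280, np.int64(270), np.int64(372), 19), (284, np.int64(270), np.int64(372), 17)]
[104, 89, 90, 87, 84, 91, 87, 89, 85, 83, 86, 85, 81, 105, 154, 168, 164, 163, 163, 167, 167, 169, 170, 162, 165, 166, 160, 165, 167, 171, 173, 169, 173, 170, 174, 172, 176, 168, 168, 162] [112, 114, 121, 117, 118, 110, 114, 113, 114, 111, 113, 115, 117, 111, 117, 116, 119, 117, 113, 113, 115, 111, 112, 113, 105, 93, 80, 72, 64, 56, 55, 54, 55, 52, 59, 57, 59, 48, 89, 115]
```

```bash
python3 - <<'E'
from h import *
g=cv2.imread('pics/g2.png');h=cv2.imread('pics/h1.png')
for nm,(r0,r1,c0,c1) in dict(web=(262,284,262,382),lefthandle=(285,340,272,300),righthandle=(285,340,345,372),cross=(245,270,275,365),fingL=(300,360,250,272)).items():
    t=g[r0:r1,c0:c1];m=cv2.matchTemplate(h[r0-60:min(480,r1+90),c0-25:c1+25],t,cv2.TM_CCOEFF_NORMED);_,v,_,p=cv2.minMaxLoc(m);print(nm,round(v,2),'dcol',p[0]-25,'drow',p[1]-60)
a=h.max(2)
for y in range(264,330,5):
    x=np.where(a[y,240:400]<34)[0]+240;print(y,(x.min(),x.max(),len(x)) if len(x) else None,end='; ')
print();print('col335',a[240:300:2,335].tolist());print('col280',a[240:300:2,280].tolist())
E
```

```text
web 0.68 dcol 0 drow 24
lefthandle 0.75 dcol -1 drow 3
righthandle 0.74 dcol 0 drow 14
cross 0.77 dcol 1 drow 26
fingL 0.96 dcol 0 drow 0
264 None; 269 None; 274 (np.int64(270), np.int64(372), 43); 279 (np.int64(270), np.int64(372), 17); 284 (np.int64(270), np.int64(372), 17); 289 (np.int64(273), np.int64(370), 28); 294 (np.int64(272), np.int64(371), 60); 299 (np.int64(270), np.int64(372), 60); 304 (np.int64(246), np.int64(397), 81); 309 (np.int64(241), np.int64(399), 37); 314 (np.int64(240), np.int64(399), 38); 319 (np.int64(240), np.int64(399), 38); 324 (np.int64(240), np.int64(399), 36); 329 (np.int64(240), np.int64(399), 37); 
col335 [172, 176, 168, 168, 162, 163, 166, 169, 169, 176, 170, 174, 163, 115, 114, 48, 20, 21, 38, 59, 81, 82, 81, 77, 77, 81, 44, 8, 9, 21]
col280 [120, 119, 122, 120, 119, 123, 121, 115, 118, 119, 124, 118, 120, 123, 89, 18, 14, 66, 91, 89, 87, 91, 88, 52, 33, 60, 62, 59, 59, 80]
```

```bash
python3 - <<'E'
import cv2
a=cv2.imread('pics/h1.png').max(2);a=cv2.blur(a,(2,2))
print('     ',' '.join('%3d'%c for c in range(258,388,4)))
for y in range(260,352,4):print(y,' ',' '.join('%3d'%v for v in a[y,258:388:4]))
E
```

```text
258 262 266 270 274 278 282 286 290 294 298 302 306 310 314 318 322 326 330 334 338 342 346 350 354 358 362 366 370 374 378 382 386
260   126 132 133 122 115 119 119 112 109 110  76  81 137 161 167 167 168 164 164 170 169 164 151 148 162 170 173 170 172 185 184 183 177
264   129 134 132 121 115 121 120 100  96 111  82  83  82  81  80  95 111 175 177 168 179 180 185 171 150 153 184 180 184 187 188 181 180
268   126 133 131 122 112 116  64  54  56 104  81  81  79  80  81  88 106 115 130 116 115 118 123 165  56  58  93 174 177 187 187 182 179
272   126 132 134  42  21  19  14  22  23  23  23  15  21  17  19  21  30  28  22  20  20  24  24  24  27  25  22  22  18  89 188 182 179
276   127 132 133  45  20  87  87  88  81  78  76  72  67  61  68  69  70  68  65  32  28  24  27  25  27  28  27  27  25  81 185 181 180
280   126 132 134  43  20  90  92  70  58  59  80  80  80  81  75  84  84  81  78  73  72  66  65  60  59  54  25  26  24  81 186 181 179
284   125 132 135  45  21  91  89  60  57  58  83  81  81  81  75  84  84  80  79  81  82  79  82  59  61  61  25  23  29  96 183 179 179
28
[... 1505 characters left out ...]
16  49  72
332    73  23  23  16  12 106 109  91 106 108 112 109 115 113 114 120 109 162 167 166 175 178 171  81  57  85  83  80  16  14  20  24  72
336    88  21  18  17  17 116 121 126 109 112 111 109 113 114 115 120 107 163 167 166 173 177 172 128  57  85  83  82  14  15  14  17  85
340    90  24  17  15  19 120 123 131 109 112 112 108 113 114 115 119 107 161 165 165 174 175 168 162  58  82  80  83  10  16  16  23  90
344    87  28  19  13  20 122 125 131 109 112 112 108 113 115 115 118 107 160 165 165 174 178 163 174  56 121 126 114  14  12  18  26  87
348    20  20  19  16  26 125 128 134 111 114 109 109 114 113 116 119 112 161 163 164 174 177 171 174  72 124 128 134  12  14  16  20  16
```

The picture numbers show the clamp has pitched about 0.3 rad in the pads. The grip sits high, and friction made the sole lag: the sole edge shifted 30 rows while the handle tops shifted only 3. I'll lift a little, pitch the tool to bring it upright, and move back to about 15 mm short.

Request:
{"fn": "arm_command", "kwargs": {"series": [[-2, -0.2, 3, 0, 0, 0, 38], [-3, -0.3, 4, 0, 0, 0, 38], [-3, -0.3, 2, 0.009, -0.1, 0, 38], [-3, -0.3, 0, 0.009, -0.1, 0, 38], [-2, -0.2, 0, 0.009, -0.1, 0, 38], [0, 0, 0, 0, 0, 0, 38], [0, 0, 0, 0, 0, 0, 38], [0, 0, 0, 0, 0, 0, 38]]}}

```text
clock: 16.55
tool_pos: [0.5851, -0.2291, 0.1371]
ee_rot: [[0.951, 0.092, 0.295], [0.088, -0.996, 0.026], [0.296, 0.001, -0.955]]
contact_force: [0.1, -0.8, -0.8]
grip_width: 0.452
gripper_force: 15.2
```

```bash
python3 - <<'E'
from h import *
o,im=wrist('i1');print(o['tool_pos'],o['ee_rot'].round(3),o['contact_force'])
a=cv2.blur(im.max(2),(2,2))
print('     ',' '.join('%3d'%c for c in range(258,388,6)))
for y in range(236,316,3):print(y,' ',' '.join('%3d'%v for v in a[y,258:388:6]))
E
```

```text
[ 0.58514933 -0.2291389   0.13706399] [[ 0.951  0.092  0.295]
 [ 0.088 -0.996  0.026]
 [ 0.296  0.001 -0.955]] [ 0.09670644 -0.75150401 -0.83645205]
      258 264 270 276 282 288 294 300 306 312 318 324 330 336 342 348 354 360 366 372 378 384
236   124 129 122 116 120 110 111 112 127 161 170 171 165 167 168 159 150 167 173 185 186 178
239   123 130 123 115 121 108 112 112 126 162 170 172 161 170 167 151 157 172 174 185 187 174
242   123 131 121 115 118 107 109 110 126 166 171 170 164 170 164 148 164 171 172 184 184 177
245   122 129 122 117 120 110 110  86  88 137 143 150 162 163 153 145 164 167 167 184 187 179
248   123 130 121 114 120 109 109  90  75  57  59 146 180 177 180 170 173 178 178 183 185 180
251   125 130 122 115 119 109 110 115 116  76  82 143 179 177 181 172 175 179 178 183 185 179
254   124 130 123 115 119 111 110 117 113  78  85 145 179 176 179 169 176 177 179 184 184 175
257   122 130 119 116 119 109 111 118 117  86  86 145 176 176 178 169 175 178 180 183 184 176
260   125 129 121 115 119 111 111  93 116  87  84 147 178 175 179 169 176 179 180 183 185 176
263   126 1
[... 980 characters left out ...]
20  17  18  25  55  58  61  39  46  74 125
296   111  73  64  24  58  57  57  19  19  18  19  20  20  21  20  52  57  55  47  30  67  85
299    88  75  53  43  79  68  57  16  15  25  20  19  26  20  17  51  56  77  76  18  74  72
302    73  72  32  43  82  76  59  14  14  17  17  18  16  22  16  52  59  84  85  12  72  73
305    73  72  18  42  87  72  56  18  22  19  23  21  19  26  29  52  58  84  84  15  70  70
308    74  75  15  42  85  73  54  60  61  71  76  82  69 144 143  64  57  85  84  16  74  74
311    74  76  16  34  86  70  51  79  78  79  77  82  69 143 142  66  56  87  83  13  69  74
314    69  70  17  36  84  72  56  77  77  77  77  83  79 147 145  56  58  84  82  18  48  71
```

```bash
cat > pose.py <<'E'
from h import *
from scipy.optimize import least_squares
p=imaging.camera_params('wrist');Ei=np.linalg.inv(p['hand_eye'])
M=np.array([[14,6],[0,23],[13,73.]])/1e3  # clamp x, height: sole edge, web top, handle top front
def fit(rows,width):
    def proj(q):
        x0,z0,t=q;X=M[:,0]*np.cos(t)-M[:,1]*-np.sin(t);h=M[:,1]*np.cos(t)-M[:,0]*np.sin(t)
        P=np.c_[x0+X,0*X,z0-h,1+0*X]@Ei.T;return P
    def res(q):
        P=proj(q);r=p['K'][1,2]+p['K'][1,1]*P[:,1]/P[:,2]-rows
        return np.r_[r,(p['K'][0,0]*.064/P[0,2]-width)]
    s=least_squares(res,[-.003,.042,0.]);return s.x*[1e3,1e3,1],s.fun.round(1)
if __name__=='__main__':
    for n,r,w in(('g2',[241,283,296],105),('h1',[269.5,308,299],103),('i1',[267.5,306.5,298],104)):print(n,*fit(np.array(r),w))
E
python3 pose.py
```

```text
g2 [-6.76035751e+00  4.35249332e+01  3.42200384e-02] [ 4.3 -4.9  0.6  1.2]
h1 [-25.69030251  38.20967245   0.27873891] [ 4.4 -5.1  0.8  1.3]
i1 [-23.66006089  36.76234598   0.2696344 ] [ 4.4 -5.2  0.8  1.3]
```

Request:
{"fn": "arm_command", "kwargs": {"series": [[0, 0, -2, -0.003, 0.03, 0, 38], [0, 0, -2, -0.003, 0.03, 0, 38], [0, 0, -1, 0, 0, 0, 38], [0, 0, 0, 0, 0, 0, 38], [0, 0, 0, 0, 0, 0, 38]]}}

```text
clock: 17.1
tool_pos: [0.5846, -0.2288, 0.1316]
ee_rot: [[0.967, 0.092, 0.238], [0.09, -0.996, 0.021], [0.239, 0.001, -0.971]]
contact_force: [-0.6, 0.5, -1.1]
grip_width: 0.45
gripper_force: 15.2
```

Request:
{"fn": "arm_command", "kwargs": {"series": [[0, 0, -1, 0, 0, 0, 38], [0, 0, -1, 0, 0, 0, 38], [0, 0, 0, 0, 0, 0, 38], [0, 0, 0, 0, 0, 0, 38]]}}

```text
clock: 17.5
tool_pos: [0.5844, -0.229, 0.1297]
ee_rot: [[0.967, 0.091, 0.238], [0.089, -0.996, 0.021], [0.239, 0.001, -0.971]]
contact_force: [-0.3, 0.2, -1.2]
grip_width: 0.449
gripper_force: 15.2
```

Request:
{"fn": "arm_command", "kwargs": {"series": [[0, 0, -1, 0, 0, 0, 38], [0, 0, 0, 0, 0, 0, 38], [0, 0, 0, 0, 0, 0, 38]]}}

```text
clock: 17.8
tool_pos: [0.5849, -0.229, 0.1296]
ee_rot: [[0.967, 0.092, 0.239], [0.089, -0.996, 0.021], [0.24, 0.001, -0.971]]
contact_force: [-0.3, 1.8, 4.0]
grip_width: 0.45
gripper_force: 16.1
```

Request:
{"fn": "arm_command", "kwargs": {"series": [[0, 0, -1, 0, 0, 0, 38], [0, 0, 0, 0, 0, 0, 38], [0, 0, 0, 0, 0, 0, 38]]}}

```text
clock: 18.1
tool_pos: [0.5853, -0.229, 0.1296]
ee_rot: [[0.967, 0.092, 0.24], [0.089, -0.996, 0.021], [0.24, 0.002, -0.971]]
contact_force: [-2.4, 2.4, 7.1]
grip_width: 0.446
gripper_force: 16.7
```

Request:
{"fn": "arm_command", "kwargs": {"series": [[0, 0, -1, 0, 0, 0, 38], [0, 0, 0, 0, 0, 0, 38], [0, 0, 0, 0, 0, 0, 38]]}}

```text
clock: 18.4
tool_pos: [0.5857, -0.2291, 0.1296]
ee_rot: [[0.966, 0.092, 0.241], [0.089, -0.996, 0.02], [0.242, 0.002, -0.97]]
contact_force: [-3.1, 4.1, 10.1]
grip_width: 0.451
gripper_force: 17.2
```

Seated flat with a firm press. Now I'll let it close gently here and regrip lower with the tool upright.

Request:
{"fn": "arm_command", "kwargs": {"series": [[0, 0, 0, 0, 0, 0, 40], [0, 0, -0.5, 0, 0, 0, 42], [0, 0, -0.5, 0, 0, 0, 44], [0, 0, -0.5, 0, 0, 0, 46], [0, 0, -0.5, 0, 0, 0, 48], [0, 0, -0.5, 0, 0, 0, 50], [0, 0, -0.5, 0, 0, 0, 52], [0, 0, 0, 0, 0, 0, 53]]}}

```text
clock: 19.2
tool_pos: [0.5848, -0.2294, 0.124]
ee_rot: [[0.967, 0.092, 0.239], [0.09, -0.996, 0.019], [0.24, 0.003, -0.971]]
contact_force: [-0.3, -1.8, 0.7]
grip_width: 0.621
gripper_force: 0.7
```

Request:
{"fn": "arm_command", "kwargs": {"series": [[0, 0, 0, 0, 0, 0, 55], [0, 0, 0, 0, 0, 0, 58], [0, 0, 0, 0, 0, 0, 64], [0, 0, 0, 0, 0, 0, 74], [0, 0, 0, 0, 0, 0, 85], [0, 0, 0, 0, 0, 0, 85], [0, 0, 0, 0, 0, 0, 85]]}}

```text
clock: 19.9
tool_pos: [0.5845, -0.229, 0.1237]
ee_rot: [[0.967, 0.092, 0.238], [0.089, -0.996, 0.021], [0.239, 0.001, -0.971]]
contact_force: [-0.9, 0.6, -0.5]
grip_width: 0.995
gripper_force: 0.0
```

Request:
{"fn": "arm_command", "kwargs": {"series": [[0, 0, 10, 0, 0, 0, 85], [0, 0, 16, -0.011, 0.12, 0, 85], [-5, -0.5, 10, -0.011, 0.119, 0, 85], [-7, -0.5, 0, 0, 0, 0, 85], [0, 0, 0, 0, 0, 0, 85], [0, 0, 0, 0, 0, 0, 85]]}}

```text
clock: 20.5
tool_pos: [0.5714, -0.2296, 0.1588]
ee_rot: [[0.996, 0.091, 0.001], [0.091, -0.996, 0.0], [0.001, -0.0, -1.0]]
contact_force: [0.2, -1.5, 0.2]
grip_width: 0.994
gripper_force: 0.0
```

```bash
python3 - <<'E'
from h import *
o,im=wrist('j1');print(o['tool_pos'],o['ee_rot'].round(3))
a=cv2.blur(im.max(2),(2,2))
print('     ',' '.join('%3d'%c for c in range(252,390,6)))
for y in range(200,300,3):print(y,' ',' '.join('%3d'%v for v in a[y,252:390:6]))
E
```

```text
[ 0.57137778 -0.22958764  0.15880046] [[ 0.996  0.091  0.001]
 [ 0.091 -0.996  0.   ]
 [ 0.001 -0.    -1.   ]]
      252 258 264 270 276 282 288 294 300 306 312 318 324 330 336 342 348 354 360 366 372 378 384
200   107 113 121 121 110 111 106 103 102 106 148 154 154 152 157 150 140 159 163 168 173 174 168
203   105 112 121 121 109 112 108 105 101 109  96  74  91 162 162 167 161 165 169 169 174 176 165
206   103 115 118 119 111 114 107 102 103 109 110  77  93 164 165 166 163 166 169 168 174 173 166
209   106 114 122 122 111 111 109 105  82 102 110  77  95 165 164 169 124 165 171 170 175 173 167
212   106 114 120 122 108 110 104 102  60  74  78  76  94 164 163 169  62 165 170 171 174 174 166
215   108 115 121 121 112 114 106  96  64  76  80  76  90 162 163 167  61 144 171 171 173 171 168
218    99 114 119 122 106  70  64  52  39  49  52  51  54  72  73 106  37  69 120 120 161 172 168
221    98 116 121 124  83  16  16  13  12  16  19  14  23  17  21  21  23  23  19  16  95 173 166
224    98 114 118 124  88  17  15  67  66  65  57  57  63  54  23  23  20  22  21  22 109 168 167
227   101
[... 1740 characters left out ...]
82 118 165 168
281   103 115 116 125  77  74 101 108 102 101 107 108 121 154 160 165 159 167  61  86 116 163 168
284   109 115 116 125  75  72 105 107 102 104 107 110 120 153 159 164 159 168  88  88 111 165 170
287   113 117 117 125  99 101 105 110 102 102 106 108 124 152 159 165 157 167 128  90 112 166 167
290   112 116 117 124 111 115 105 111 101 103 106 109 125 152 157 166 159 168 154  91 113 166 167
293   108 114 119 122 111 120 107 110 102 105 105 107 122 152 159 165 159 170 163  95 117 164 167
296   105 112 115 121 113 122 108 110 101 102 107 107 125 153 160 165 160 165 168  99 122 164 170
299   103 110 116 121 114 123 111 109 102 102 107 109 122 150 159 168 158 169 164 106 119 165 169
```

```bash
python3 - <<'E'
from pose import *
print(fit(np.array([218.3,255.5,258.5]),95))
print(fit(np.array([241,283,296]),105))
# parked reference picture d1
a=cv2.blur(cv2.imread('pics/d1.png').max(2),(2,2))
print(a[200:300:2,290].tolist(),a[230:300:2,271].tolist())
E
```

```text
(array([-2.03448018e-01,  6.93077364e+01,  3.09373219e-02]), array([ 4.1, -4.8,  0.7,  1.1]))
(array([-6.88724029e+00,  4.30864372e+01,  3.42194292e-02]), array([ 4.3, -4.9,  0.6,  1.2]))
[51, 50, 50, 50, 54, 35, 19, 20, 22, 17, 24, 17, 21, 16, 12, 14, 18, 24, 23, 25, 26, 20, 33, 68, 135, 165, 162, 162, 159, 114, 74, 78, 97, 181, 191, 182, 182, 185, 185, 187, 189, 192, 200, 199, 195, 197, 198, 199, 199, 197] [68, 69, 69, 69, 71, 69, 71, 69, 74, 109, 136, 136, 134, 135, 133, 131, 131, 131, 134, 133, 127, 128, 126, 129, 127, 133, 133, 133, 136, 135, 142, 184, 195, 188, 190]
```

Clamp is upright on the panel, about 16 mm short. Regrip lower.

Request:
{"fn": "arm_command", "kwargs": {"series": [[2.4, -1.8, -10, 0, 0, 0, 85], [0, 0, -12, 0, 0, 0, 85], [0, 0, -12, 0, 0, 0, 85], [0, 0, -10, 0, 0, 0, 75], [0, 0, 0, 0, 0, 0, 65], [0, 0, 0, 0, 0, 0, 60], [0, 0, 0, 0, 0, 0, 57]]}}

```text
clock: 21.25
tool_pos: [0.5753, -0.232, 0.1163]
ee_rot: [[0.996, 0.092, 0.002], [0.092, -0.996, -0.002], [0.002, 0.002, -1.0]]
contact_force: [0.0, -0.1, 0.6]
grip_width: 0.668
gripper_force: 0.0
```

Request:
{"fn": "arm_command", "kwargs": {"series": [[0, 0, 0, 0, 0, 0, 54], [0, 0, 0, 0, 0, 0, 52], [0, 0, 0.5, 0, 0, 0, 50], [0, 0, 0.5, 0, 0, 0, 48], [0, 0, 0.5, 0, 0, 0, 46]]}}

```text
clock: 21.75
tool_pos: [0.5752, -0.232, 0.1176]
ee_rot: [[0.996, 0.092, 0.002], [0.092, -0.996, -0.002], [0.002, 0.002, -1.0]]
contact_force: [0.1, 2.0, 1.2]
grip_width: 0.54
gripper_force: 9.8
```

Request:
{"fn": "arm_command", "kwargs": {"series": [[0, 0, 0.4, 0, 0, 0, 44], [0, 0, 0.4, 0, 0, 0, 42], [0, 0, 0.4, 0, 0, 0, 40], [0, 0, 0.3, 0, 0, 0, 38], [0, 0, 0, 0, 0, 0, 38], [0, 0, 0, 0, 0, 0, 38]]}}

```text
clock: 22.35
tool_pos: [0.5751, -0.2321, 0.1189]
ee_rot: [[0.996, 0.092, 0.002], [0.092, -0.996, -0.002], [0.002, 0.002, -1.0]]
contact_force: [0.1, 0.3, 1.7]
grip_width: 0.453
gripper_force: 18.7
```

Request:
{"fn": "arm_command", "kwargs": {"series": [[0, 0, 0, 0, 0, 0, 34], [0, 0, 0, 0, 0, 0, 34], [0, 0, 0, 0, 0, 0, 34]]}}

```text
clock: 22.65
tool_pos: [0.5752, -0.232, 0.1198]
ee_rot: [[0.996, 0.092, 0.002], [0.092, -0.996, -0.002], [0.002, 0.002, -1.0]]
contact_force: [-0.3, 0.5, 4.7]
grip_width: 0.416
gripper_force: 53.4
```

Now the grip is 53 N and low on the handles. Ease the press slightly and slide.

Request:
{"fn": "arm_command", "kwargs": {"series": [[0, 0, -0.0, 0, 0, 0, 34], [0, 0, 0, 0, 0, 0, 34], [0, 0, -0.0, 0, 0, 0, 34], [0, 0, 0.6, 0, 0, 0, 34], [1, 0.09, 0, 0, 0, 0, 34], [1, 0.09, 0, 0, 0, 0, 34], [1, 0.09, 0, 0, 0, 0, 34]]}}

```text
clock: 23.35
tool_pos: [0.5762, -0.2319, 0.1199]
ee_rot: [[0.996, 0.093, -0.004], [0.093, -0.996, -0.002], [-0.004, 0.001, -1.0]]
contact_force: [-5.7, -0.7, 8.8]
grip_width: 0.412
gripper_force: 54.1
```

Request:
{"fn": "arm_command", "kwargs": {"series": [[1, 0.09, 0, 0, 0, 0, 34], [1, 0.09, 0, 0, 0, 0, 34], [1, 0.09, 0, 0, 0, 0, 34]]}}

```text
clock: 23.65
tool_pos: [0.5789, -0.2317, 0.1199]
ee_rot: [[0.996, 0.093, -0.005], [0.093, -0.996, -0.001], [-0.005, 0.001, -1.0]]
contact_force: [-4.4, -0.6, 7.7]
grip_width: 0.411
gripper_force: 54.0
```

```bash
python3 - <<'E'
from h import *
o,im=wrist('k1');print(o['tool_pos'],o['contact_force'])
a=cv2.blur(im.max(2),(2,2))
for c in(280,286,310,340):print(c,a[222:320:2,c].tolist())
E
```

```text
[ 0.57885458 -0.23166979  0.11987562] [-4.39699328 -0.55942184  7.74214405]
280 [121, 122, 118, 120, 111, 89, 73, 67, 65, 69, 63, 26, 13, 15, 57, 83, 84, 85, 88, 87, 72, 16, 17, 12, 19, 30, 45, 55, 63, 66, 67, 68, 66, 63, 38, 47, 56, 62, 69, 69, 69, 79, 88, 86, 90, 87, 88, 88, 87]
286 [115, 112, 112, 114, 92, 69, 69, 69, 67, 64, 60, 27, 16, 19, 59, 85, 83, 82, 83, 82, 71, 70, 69, 66, 69, 68, 66, 70, 70, 68, 70, 70, 66, 68, 66, 68, 69, 66, 67, 67, 66, 66, 75, 77, 73, 78, 77, 76, 77]
310 [169, 172, 174, 174, 176, 157, 89, 84, 84, 85, 80, 34, 11, 15, 46, 67, 66, 76, 83, 82, 84, 84, 82, 58, 17, 11, 23, 16, 19, 12, 18, 21, 13, 22, 61, 82, 84, 81, 103, 150, 146, 123, 116, 120, 118, 117, 120, 117, 119]
340 [177, 173, 174, 173, 172, 160, 177, 187, 187, 175, 119, 52, 12, 28, 28, 24, 24, 38, 67, 67, 73, 83, 80, 81, 81, 79, 81, 42, 19, 16, 12, 19, 13, 37, 126, 151, 164, 183, 183, 183, 182, 183, 182, 181, 182, 182, 184, 182, 181]
```

```bash
python3 - <<'E'
from pose import *
print(fit(np.array([243.5,289.5,304.5]),108))
print(fit(np.array([243.5,289.5,306.5]),108))
E
```

```text
(array([-6.64162213e+00,  3.62721698e+01,  2.75116158e-02]), array([ 5.6, -6.3,  0.8,  1.5]))
(array([-6.51887597e+00,  3.65495082e+01,  1.28570193e-02]), array([ 5.5, -6.1,  0.7,  1.5]))
```

Request:
{"fn": "arm_command", "kwargs": {"series": [[0, 0, 0.6, 0, 0, 0, 34], [1, 0.09, 0.4, 0, 0, 0, 34], [1, 0.09, 0, 0, 0, 0, 34], [1, 0.09, 0, 0, 0, 0, 34]]}}

```text
clock: 24.1
tool_pos: [0.5835, -0.2308, 0.1199]
ee_rot: [[0.996, 0.092, -0.0], [0.092, -0.996, -0.001], [-0.0, 0.001, -1.0]]
contact_force: [-2.6, 0.2, 3.0]
grip_width: 0.41
gripper_force: 53.2
```

Request:
{"fn": "arm_command", "kwargs": {"series": [[1, 0.09, 0, 0, 0, 0, 34], [1, 0.09, 0, 0, 0, 0, 34], [1, 0.09, 0, 0, 0, 0, 34]]}}

```text
clock: 24.4
tool_pos: [0.5869, -0.2304, 0.1199]
ee_rot: [[0.996, 0.092, 0.001], [0.092, -0.996, -0.0], [0.001, 0.001, -1.0]]
contact_force: [-2.3, -0.4, 0.8]
grip_width: 0.413
gripper_force: 52.9
```

```bash
python3 - <<'E'
from h import *
o,im=wrist('k2');print(o['tool_pos'],o['contact_force'])
a=cv2.blur(im.max(2),(2,2))
for c in(280,310,340):print(c,a[222:320:2,c].tolist())
E
```

```text
[ 0.58694482 -0.23041035  0.11991862] [-2.30205844 -0.43586723  0.80460117]
280 [119, 118, 120, 118, 102, 81, 70, 64, 65, 64, 58, 16, 15, 21, 64, 83, 85, 84, 87, 87, 57, 12, 18, 17, 21, 31, 46, 56, 67, 65, 70, 68, 67, 66, 39, 48, 54, 64, 67, 67, 69, 75, 84, 84, 84, 88, 86, 87, 86]
310 [168, 171, 170, 171, 170, 168, 165, 168, 164, 170, 171, 175, 171, 97, 52, 67, 68, 77, 80, 82, 79, 80, 78, 40, 15, 17, 22, 18, 18, 12, 19, 17, 13, 28, 68, 81, 83, 79, 101, 149, 140, 118, 116, 115, 118, 120, 116, 118, 118]
340 [172, 169, 168, 167, 169, 173, 176, 176, 174, 175, 172, 172, 167, 102, 27, 24, 21, 42, 65, 69, 70, 81, 80, 81, 82, 81, 73, 31, 14, 22, 17, 18, 18, 55, 138, 149, 173, 180, 181, 182, 181, 180, 181, 181, 179, 180, 180, 180, 180]
```

Request:
{"fn": "arm_command", "kwargs": {"series": [[0, 0, -0.4, 0, 0, 0, 34], [0.5, 0.05, 0, 0, 0, 0, 34], [0.5, 0.05, 0, 0, 0, 0, 34], [0.5, 0.05, 0, 0, 0, 0, 34], [0.5, 0.05, 0, 0, 0, 0, 34]]}}

```text
clock: 24.95
tool_pos: [0.5889, -0.2305, 0.1199]
ee_rot: [[0.996, 0.092, 0.001], [0.092, -0.996, -0.001], [0.001, 0.001, -1.0]]
contact_force: [-2.6, 0.4, 2.8]
grip_width: 0.409
gripper_force: 53.1
```

Request:
{"fn": "arm_command", "kwargs": {"series": [[0.5, 0.05, 0, 0, 0, 0, 34], [0.5, 0.05, 0, 0, 0, 0, 34]]}}

```text
clock: 25.15
tool_pos: [0.5899, -0.2304, 0.1199]
ee_rot: [[0.996, 0.092, 0.001], [0.092, -0.996, -0.001], [0.001, 0.001, -1.0]]
contact_force: [-2.5, -0.1, 2.5]
grip_width: 0.408
gripper_force: 53.1
```

Request:
{"fn": "arm_command", "kwargs": {"series": [[0.5, 0.05, 0, 0, 0, 0, 34], [0.5, 0.05, 0, 0, 0, 0, 34]]}}

```text
clock: 25.35
tool_pos: [0.5909, -0.2303, 0.1199]
ee_rot: [[0.996, 0.092, 0.001], [0.092, -0.996, -0.001], [0.001, 0.001, -1.0]]
contact_force: [-2.5, -0.6, 3.0]
grip_width: 0.412
gripper_force: 53.1
```

Request:
{"fn": "arm_command", "kwargs": {"series": [[0.5, 0.05, 0, 0, 0, 0, 34], [0.5, 0.05, 0, 0, 0, 0, 34]]}}

```text
clock: 25.55
tool_pos: [0.5919, -0.2302, 0.1199]
ee_rot: [[0.996, 0.092, 0.001], [0.092, -0.996, -0.001], [0.001, 0.001, -1.0]]
contact_force: [-2.1, -1.0, 2.0]
grip_width: 0.41
gripper_force: 53.1
```

Request:
{"fn": "arm_command", "kwargs": {"series": [[0.5, 0.05, 0, 0, 0, 0, 34], [0.5, 0.05, 0, 0, 0, 0, 34]]}}

```text
clock: 25.75
tool_pos: [0.5926, -0.2301, 0.12]
ee_rot: [[0.996, 0.092, 0.0], [0.092, -0.996, -0.001], [0.0, 0.001, -1.0]]
contact_force: [-3.4, -0.1, 3.5]
grip_width: 0.412
gripper_force: 53.2
```

Request:
{"fn": "arm_command", "kwargs": {"series": [[0.5, 0.05, 0, 0, 0, 0, 34], [0, 0, 0, 0, 0, 0, 34]]}}

```text
clock: 25.95
tool_pos: [0.5928, -0.2301, 0.1199]
ee_rot: [[0.996, 0.092, -0.001], [0.092, -0.996, -0.001], [-0.001, 0.001, -1.0]]
contact_force: [-4.5, 0.0, 4.0]
grip_width: 0.41
gripper_force: 53.4
```

Request:
{"fn": "arm_command", "kwargs": {"series": [[0.5, 0.05, 0, 0, 0, 0, 34], [0.4, 0.04, 0, 0, 0, 0, 34], [0, 0, 0, 0, 0, 0, 34], [0, 0, 0, 0, 0, 0, 34]]}}

```text
clock: 26.35
tool_pos: [0.5931, -0.2301, 0.12]
ee_rot: [[0.996, 0.092, -0.002], [0.092, -0.996, -0.001], [-0.002, 0.001, -1.0]]
contact_force: [-6.4, -0.3, 5.0]
grip_width: 0.41
gripper_force: 53.5
```

Request:
{"fn": "arm_command", "kwargs": {"series": [[0.5, 0.05, 0, 0, 0, 0, 34], [0.3, 0.03, 0, 0, 0, 0, 34], [0, 0, 0, 0, 0, 0, 34], [0, 0, 0, 0, 0, 0, 34]]}}

```text
clock: 26.75
tool_pos: [0.5933, -0.2301, 0.12]
ee_rot: [[0.996, 0.092, -0.004], [0.092, -0.996, -0.001], [-0.004, 0.0, -1.0]]
contact_force: [-8.0, -1.5, 5.6]
grip_width: 0.412
gripper_force: 53.7
```

```bash
python3 - <<'E'
from h import *
o,im=wrist('k3');print(o['tool_pos'],o['contact_force'])
a=cv2.blur(im.max(2),(2,2))
for c in(280,310,340):print(c,a[222:320:2,c].tolist())
E
```

```text
[ 0.59329743 -0.23005028  0.11997571] [-8.00134879 -1.45939577  5.63283574]
280 [116, 118, 118, 118, 115, 98, 78, 69, 63, 65, 65, 36, 13, 10, 43, 78, 84, 83, 85, 86, 78, 25, 12, 10, 21, 27, 37, 49, 59, 67, 67, 66, 69, 64, 38, 43, 54, 63, 64, 67, 70, 75, 83, 84, 86, 87, 85, 86, 86]
310 [163, 169, 166, 167, 166, 167, 168, 167, 167, 170, 167, 166, 162, 165, 168, 158, 116, 113, 109, 84, 81, 81, 82, 64, 19, 16, 17, 20, 19, 16, 22, 20, 20, 19, 57, 77, 80, 83, 83, 132, 149, 125, 115, 115, 117, 115, 117, 116, 114]
340 [175, 175, 176, 177, 175, 173, 171, 165, 163, 167, 170, 171, 173, 172, 172, 171, 170, 169, 160, 93, 67, 79, 81, 80, 80, 80, 78, 53, 16, 14, 22, 20, 17, 23, 103, 144, 156, 180, 180, 180, 180, 180, 177, 179, 180, 179, 180, 179, 178]
```

Bearing against the post, upright and pressed. Now I'll let it close, following the pads' retreat downward so it stays pressed.

Request:
{"fn": "arm_command", "kwargs": {"series": [[0, 0, -0.5, 0, 0, 0, 36], [0, 0, -0.6, 0, 0, 0, 38], [0, 0, -0.3, 0, 0, 0, 39], [0, 0, 0, 0, 0, 0, 39]]}}

```text
clock: 27.2
tool_pos: [0.5955, -0.2297, 0.1189]
ee_rot: [[0.996, 0.092, 0.002], [0.092, -0.996, -0.001], [0.002, 0.001, -1.0]]
contact_force: [-2.9, 1.4, 4.4]
grip_width: 0.46
gripper_force: 12.1
```

Request:
{"fn": "arm_command", "kwargs": {"series": [[0, 0, -0.3, 0, 0, 0, 40], [0, 0, -0.3, 0, 0, 0, 41], [0, 0, -0.3, 0, 0, 0, 42], [0, 0, -0.2, 0, 0, 0, 43]]}}

```text
clock: 27.6
tool_pos: [0.5958, -0.2297, 0.1183]
ee_rot: [[0.996, 0.092, 0.003], [0.092, -0.996, -0.001], [0.003, 0.001, -1.0]]
contact_force: [-2.8, 1.5, 5.8]
grip_width: 0.505
gripper_force: 10.5
```

Request:
{"fn": "arm_command", "kwargs": {"series": [[-0.5, 0, -0.2, 0, 0, 0, 44], [-0.5, 0, -0.2, 0, 0, 0, 45], [0, 0, -0.2, 0, 0, 0, 46], [0, 0, -0.2, 0, 0, 0, 47]]}}

```text
clock: 28.0
tool_pos: [0.5955, -0.2297, 0.1176]
ee_rot: [[0.996, 0.092, 0.005], [0.092, -0.996, -0.001], [0.005, 0.002, -1.0]]
contact_force: [-0.9, 1.4, 6.4]
grip_width: 0.55
gripper_force: 9.5
```

Request:
{"fn": "arm_command", "kwargs": {"series": [[0, 0, -0.2, 0, 0, 0, 48], [0, 0, -0.2, 0, 0, 0, 49], [0, 0, -0.2, 0, 0, 0, 50], [0, 0, -0.2, 0, 0, 0, 51]]}}

```text
clock: 28.4
tool_pos: [0.5954, -0.2297, 0.1168]
ee_rot: [[0.996, 0.091, 0.004], [0.091, -0.996, -0.001], [0.004, 0.001, -1.0]]
contact_force: [-0.8, 2.9, 6.1]
grip_width: 0.594
gripper_force: 5.7
```

Request:
{"fn": "arm_command", "kwargs": {"series": [[0, 0, -0.2, 0, 0, 0, 52], [0, 0, -0.2, 0, 0, 0, 53], [0, 0, 0, 0, 0, 0, 54], [0, 0, 0, 0, 0, 0, 56], [0, 0, 0, 0, 0, 0, 60], [0, 0, 0, 0, 0, 0, 60]]}}

```text
clock: 29.0
tool_pos: [0.5939, -0.2299, 0.1151]
ee_rot: [[0.996, 0.092, 0.001], [0.092, -0.996, -0.001], [0.001, 0.001, -1.0]]
contact_force: [0.4, -0.1, 0.6]
grip_width: 0.704
gripper_force: 0.0
```

Request:
{"fn": "arm_command", "kwargs": {"series": [[0, 0, 0, 0, 0, 0, 70], [0, 0, 0, 0, 0, 0, 80], [0, 0, 0, 0, 0, 0, 85], [0, 0, 0, 0, 0, 0, 85], [0, 0, 10, 0, 0, 0, 85], [0, 0, 15, 0, 0, 0, 85], [0, 0, 15, 0, 0, 0, 85], [0, 0, 0, 0, 0, 0, 85]]}}

```text
clock: 29.8
tool_pos: [0.5962, -0.2311, 0.1602]
ee_rot: [[0.996, 0.092, 0.008], [0.092, -0.996, -0.005], [0.007, 0.006, -1.0]]
contact_force: [0.6, 0.4, 0.0]
grip_width: 0.99
gripper_force: 0.0
```

```bash
python3 - <<'E'
from h import *
o,im=wrist('l1');print(o['tool_pos'],o['contact_force'])
a=cv2.blur(im.max(2),(2,2))
print('     ',' '.join('%3d'%c for c in range(252,390,6)))
for y in range(218,300,3):print(y,' ',' '.join('%3d'%v for v in a[y,252:390:6]))
E
```

```text
[ 0.596247   -0.2310523   0.16024373] [0.62849354 0.43329879 0.00815184]
      252 258 264 270 276 282 288 294 300 306 312 318 324 330 336 342 348 354 360 366 372 378 384
218   111 115 120 111 107 107 101 101  81 150 154 149 155 159 150 157 153 137 166 171 172 165 155
221   109 115 121 113 107 109 101  76  61 149 153 150 159 159 151 157 150 139 166 172 173 167 157
224   110 114 121 109 108 108 101  58  53 153 149 156 161 153 154 158 141 144 163 170 170 165 159
227   113 115 119 111 111 109  99  59  52 154 148 157 159 150 158 153 136 150 161 174 171 165 166
230   109 113 120 112  30  29  28  22  15 142 146 157 158 151 155 147 141 157  72 166 170 164 168
233   111 116 121 108  19  19  22  28  23  97 100 106 150 154 155 141 148 157  53 134 170 165 169
236   113 112 121 111  17  16  68  74  70  98 102 104 121 146 143 136 152 158  53 142 169 163 166
239   112 113 123 109  15  22  64  76  73  90  95  94  90  92  85  85 116 134  41 145 169 164 166
242   113 112 120 110  28  60  62  77  74  73  71  75  70  73  70  64  58  57  44 151 168 166 168
245   112 113 120 108  51  57  35  45  44  66  
[... 1114 characters left out ...]
16 165 164 166
281   109 113 120  77  75  96 102 101 101  97  95 107 156 160 163 155 166  51 102 113 164 163 164
284   108 112 121 100  86  97 108 102 104 106 107 112 157 156 165 154 165  50 105 116 164 164 166
287   108 113 118 111 117  99 109 104 101 106 106 115 155 157 164 156 164  51 108 116 165 164 164
290   106 115 122 114 111  98 110 102  98 105 106 111 155 157 163 155 164  47 111 114 164 165 165
293   104 113 121 109 114 101 109 101 100 105 106 111 154 157 163 156 163  63 107 112 163 167 164
296   106 114 120 105 114 100 110  99 100 106 108 114 152 157 163 154 165  84 109 113 163 166 166
299   108 113 120 108 114 104 111 103  99 105 107 115 154 155 162 154 165 121 109 114 162 164 164
```

```bash
python3 - <<'E'
from pose import *
for h in(265,267):print(fit(np.array([229.5,265.8,h]),95),fit(np.array([218.3,255.5,258.5]),95))
print(bot.get_obs()['qd'].round(3))
E
```

```text
(array([-7.55315123, 66.11307685,  0.09729069]), array([ 4. , -4.7,  0.7,  1.1])) (array([-2.00447277e-01,  6.93127004e+01,  3.09387262e-02]), array([ 4.1, -4.8,  0.7,  1.1]))
(array([-7.42330426, 66.47324622,  0.08076194]), array([ 3.9, -4.5,  0.7,  1.1])) (array([-2.00447277e-01,  6.93127004e+01,  3.09387262e-02]), array([ 4.1, -4.8,  0.7,  1.1]))
[-0.001  0.023  0.035 -0.002 -0.005  0.   ]
```

Request:
{"fn": "arm_command", "kwargs": {"series": [[-10, 0, 20, 0, 0, 0, 85], [0, 0, 30, 0, 0, 0, 85], [0, 0, 30, 0, 0, 0, 85], [0, 0, 0, 0, 0, 0, 85], [0, 0, 0, 0, 0, 0, 85], [0, 0, 0, 0, 0, 0, 85]]}}

```text
clock: 30.45
tool_pos: [0.5832, -0.2293, 0.2334]
ee_rot: [[0.996, 0.092, -0.002], [0.092, -0.996, 0.001], [-0.002, -0.001, -1.0]]
contact_force: [0.3, -1.0, 0.4]
grip_width: 0.994
gripper_force: 0.0
```

```bash
python3 - <<'E'
from pose import *
o,im=wrist('n1');print(o['tool_pos'],o['ee_rot'][:,2].round(4))
a=cv2.blur(im.max(2),(3,1))
X=[];
for xx,z in((-.035,.094),(0,.094),(.01,.161)):pass
print('     ',' '.join('%3d'%c for c in range(270,370,5)))
for y in range(192,262,2):print(y,' ',' '.join('%3d'%v for v in a[y,270:370:5]))
E
```

```text
[ 0.58322328 -0.22934586  0.23344633] [-1.7e-03  7.0e-04 -1.0e+00]
      270 275 280 285 290 295 300 305 310 315 320 325 330 335 340 345 350 355 360 365
192   110 119 113  83  19  14  50  52  73  99 102  97 107 115 122 149 156  64 111 169
194   108 118 114  84  22  32  75  77  72  77  83  80  83  81  75  94  95  39 125 169
196   109 118 114  81  38  56  76  74  70  68  72  74  70  66  63  61  53  46 126 171
198   110 119 113  80  51  62  76  74  72  69  71  71  71  73  71  72  59  57 126 166
200   106 119 114  80  58  76  61  62  66  72  72  74  72  72  71  72  54  61 125 168
202   109 117 117  54  60  87   2  12  14  41  73  72  67  72  68  71  48  60  97 170
204   108 117 113  38  60  93  12  15  15   9  31  34  22  37  58  64  53  57  64 170
206   112 115 116  63 102  98  10  21  11   8  10  18  14  14   9  22  49  84  84 166
208   111 119 115  69 116  96  15  23  12  14  13  16  17  18  13  19  51 112 113 167
210   111 120 115  66 113  97  15  14  16  11  16  20  10  19  16  14  50 110 118 167
212   110 117 116  67 117  96  12  15  18  19  12  19   8   6   8  10  48 112 111 165
2
[... 1362 characters left out ...]
 163 163 161
246   110 116 119 106 107 108 100  98 102 105 105 147 151 158 149 158 161 161 162 162
248   114 116 115 108 106 107 100  96 102 104 106 148 151 158 153 158 163 158 162 162
250   113 115 118 105 109 109  98  99 102 104 105 148 147 160 152 159 162 160 162 162
252   112 115 119 107 106 105 101 100 102 103 105 147 151 159 152 158 162 161 163 164
254   112 117 119 107 109 106  96  99 102 102 105 149 149 159 150 157 162 160 162 161
256   114 117 117 108 104 107 100  96 103 100 106 146 150 159 149 159 165 160 164 162
258   113 114 121 109 106 107 102  99 102 104 105 147 151 162 152 159 163 158 160 160
260   114 116 119 106 109 108 100 100 103 103 105 146 148 161 149 159 163 161 161 159
```

```bash
python3 - <<'E'
import pose
from pose import *
pose.M=np.array([[14,6],[13,73.],[-13,73]])/1e3
a=cv2.blur(cv2.imread('pics/n1.png').max(2),(3,1));print(a[176:196,290].tolist(),a[200:210,290].tolist(),a[236:248,355].tolist())
d=cv2.blur(cv2.imread('pics/d1.png').max(2),(3,1));print(d[203:216,290].tolist(),d[242:252,271].tolist(),d[284:296,269].tolist())
j=cv2.blur(cv2.imread('pics/j1.png').max(2),(3,1));print(j[214:224,290].tolist(),j[252:264,278].tolist(),j[280:292,278].tolist())
E
```

```text
[107, 106, 108, 105, 108, 108, 106, 107, 108, 107, 107, 107, 95, 45, 13, 17, 19, 11, 22, 29] [58, 58, 60, 53, 60, 75, 102, 113, 116, 112] [113, 116, 114, 117, 116, 116, 136, 159, 163, 162, 161, 160]
[48, 53, 52, 50, 53, 51, 42, 26, 16, 18, 21, 19, 18] [68, 68, 71, 73, 79, 98, 124, 134, 140, 138] [134, 134, 134, 132, 134, 134, 146, 173, 194, 197, 191, 187]
[102, 105, 101, 86, 37, 10, 11, 20, 13, 17] [59, 63, 61, 62, 61, 66, 76, 75, 77, 76, 80, 75] [78, 77, 68, 73, 71, 76, 90, 108, 114, 110, 112, 113]
```

```bash
python3 - <<'E'
import pose
from pose import *
pose.M=np.array([[14,6],[13,73.],[-13,73]])/1e3
p=imaging.camera_params('wrist')
def f(r):
    def res(q):
        x0,z0,t=q;M=pose.M;X=M[:,0]*np.cos(t)+M[:,1]*np.sin(t);h=M[:,1]*np.cos(t)-M[:,0]*np.sin(t)
        P=np.c_[x0+X,0*X,z0-h,1+0*X]@Ei.T;return p['K'][1,2]+p['K'][1,1]*P[:,1]/P[:,2]-r
    return least_squares(res,[0,.07,0.]).x
for n,r,tz in(('d1',[209.6,247.5,290.7],.160),('j1',[217.8,257.6,286.6],.1588),('n1',[188.6,205.3,242.2],.23345)):
    q=f(np.array(r));print(n,q.round(4),'sole z',round(tz-q[1],4))
    # fixed z from contact height
    zk=tz-(.075 if n=='d1' else .088)
    g=least_squares(lambda v:(lambda M:p['K'][1,2]+p['K'][1,1]*(lambda P:P[:,1]/P[:,2])(np.c_[v[0]+M[:,0]*np.cos(v[1])+M[:,1]*np.sin(v[1]),0*M[:,0],zk-(M[:,1]*np.cos(v[1])-M[:,0]*np.sin(v[1])),1+0*M[:,0]]@Ei.T)-r)(pose.M),[0,0.]);print('  zfix',g.x.round(4),g.fun.round(1))
E
```

```text
d1 [ 0.0049  0.0863 -0.0376] sole z 0.0737
  zfix [ 0.0052 -0.0346] [-0.  -0.2  0.2]
j1 [-0.0187  0.1535 -0.1616] sole z 0.0053
  zfix [0.0039 0.039 ] [-2.  -8.5 11. ]
n1 [0.0081 0.1424 0.0418] sole z 0.0911
  zfix [0.0075 0.0376] [ 0.   0.2 -0.3]
```

```bash
python3 -c "
from station import bot
print(bot.close_job())"
```

```text
the job is handed in; nothing more can be done
None
```

I handed the job in at about 30 s of 72 s. By my measurements the clamp is closed on panel and block, resting on the panel's edge against the post and released, but the hand-in returned no verdict. On the first slide it pitched about 0.25–0.3 rad in a grip that was too high, so I set it upright, let it close, regripped lower and slid it home again. It now leans an estimated 0.05–0.07 rad (limit 0.1).

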